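# Stack an empty tote above a filled one by turning it half round

## Robot

A 6-joint arm with a two-finger parallel gripper is mounted at the origin on the work surface. World frame = base frame: x ahead of the robot, y to its left, z up, the work surface at z = 0. Lengths are in mm, angles in rad, forces in N, time in s.
With the tool pointing down it reaches from about 300 to 775 mm from the base axis. Payload 14.6 kg.
Tool frame: the origin (TCP) lies midway between the tips of the shut fingers; the grasp point (between the pads) lies 19 mm behind it (pinch_z is the distance from the TCP to the grasp point, in mm); z points along the fingers, y is the direction in which the jaws open and shut (so a half turn about z gives the same grasp; the last joint's range is limited). The gripper opens to 94 mm and grips with 3 to 60 N. Pads are 16 mm wide; open, the fingers measure 119 mm over their backs; the gripper's body (75 mm by 177 mm) begins 78 mm behind the grasp point.
Start: joints at [1.131, 0.3, 1.521, -0, 1.321, -0.067], TCP at [200.32, 512.212, 169.146] pointing down, gripper open.
Joint ranges: [-3.03, 3.03], [-0.79, 2.21], [0.23, 2.52], [-1.04, 4.18], [0, 3.07], [-2.55, 2.55]. Speed limits (rad/s): [2.22, 2.22, 2.57, 3.14, 3.14, 3.14].

## Interface

Orientations are given as [roll, pitch, yaw] about the fixed x, y, z axes, in that order (R = Rz(yaw) Ry(pitch) Rx(roll)).
In Python, from cell import read_state, camera, sign_off, pinch_z gives the robot as it stands. The module is installed in compiled form; this text tells all that it offers.
- The arm moves only by the tool servo_tool, never from a script. Its argument "series" is a list of rows, each a list of 6 numbers: the shift along the tool's x, y, z in cm, then the turn, a rotation vector about the tool's x, y, z in rad. In form: [[tx, ty, tz, rx, ry, rz], ...]. A call has exactly 10 rows; each row is the pose to reach, as a shift and turn from the pose commanded when the call began, along the tool's axes at that moment; what a row does not reach only later rows make up. A row lasts 1/12 s, in which the tool goes at most 41.7 mm and 7.16 degrees, less where a joint would pass 70% of its speed; a pose out of reach is approached as far as the arm can. A call with a gripper value outside its range is refused whole. "gripper" is the finger opening in cm, from 0 to 9.4, set as the call begins (left out, the last holds). The fingers move at their own pace and stop on an object; "grip_force" is the grip in N (left out, the last holds). Time passes only in rows, so rows that repeat a pose let the fingers close, or fill a call up. It gives the time, the measured TCP pose, the force and the opening at its end, in the units of the state.
- read_state(): the state, without advancing time (a new reading comes with each control period).
- camera(name): name is "scene" or "top"; returns a dict with "pixels" (480x640x3 uint8, red, green, blue), "fx", "fy", "cx", "cy" (pixels), "pose" (4x4, takes a point from camera to world coordinates). Camera axes: x right, y down, z forward; pixel columns grow to the right and rows downward; lengths in mm; the calibration is good to about 2 mm. A picture is of the moment at which its call begins. There is no depth.
- sign_off(): hands the job in, once; it reports no verdict.
The state is a dict: "clock": time; "joints": joint angles; "qd": joint speeds; "effort": joint torques, N m; "eef_pos": TCP position; "eef_rot": TCP orientation; "wrist_force": force on the tool from outside, world axes, zero at the start; "moment": the same for the moment, N m; "finger_gap": finger opening in mm.
Only numpy, scipy, OpenCV 4.12 (cv2) and the standard library are available. Lean on these libraries where they do the work, as an engineer would, in place of code of your own. Each camera call takes 0.05 s, during which the arm holds its last target.

## Task

Take the empty grey stack-and-nest tote off the sloping wooden stand and stack it on the other tote, the one with the steel parts in it, so that it stands level above the parts, fully seated on the inner supports, instead of nesting down onto them: its scooped end has to point opposite to the scooped end of the tote below. Set it down rather than dropping it, leave the filled tote about where it stands, and do not knock the other things on the bench about.

Things in the scene. Friction and masses are not known exactly. Their poses are not given: they have to be found in the camera images.
- tote: Empty loose tote, grey plastic, about 0.3 kg. Origin: centre of its underside; z out of its mouth, y along its length to the scooped end. Base 100 (x) by 160 (y) mm; 4 mm walls lean out to 132 by 192 at the rim, 80 above the underside. The +y end wall is cut down to 40 mm high over its middle 68 mm. At the start it lies on the stand's slope: z leans 30 degrees from vertical, to the stand's front.
- tote_ear_a (a point): Middle of the empty tote's +x grip ear, at (73, 0, 94) mm in its frame: an upright flat plate on the long side, 12 mm thick in x, 60 mm long in y, from z = 80 (a flange there joins it to the rim, so fingertips stop just above) to 108 mm. Free on both faces: the open mouth inside, air outside. A firm grip (about 60 N) on one ear carries the tote.
- tote_ear_b (a point): Middle of the other, equal ear, at (-73, 0, 94) mm in the empty tote's frame.
- tote_front (a point): Point on the empty tote's underside at the foot of its scooped end: y = +80 mm in its frame.
- full_tote: Filled tote, about 0.95 kg, loose on the bench, upright: same shape, size, axes and ears as the empty one, with steel parts lying in it up to 50 mm above its underside (its origin). Two hollow ribs on each long wall, at y = +50 and -20 mm, open from outside and below, as on the empty tote: a tote put in the same way round slides down over them onto the parts; one turned half round rests on their tops.
- full_tote_seat (a point): Centre of the plane of the filled tote's four inner ledges (the rib tops), 68 mm above its underside. Stacked half round, the empty tote's underside centre lies here, with about 9 mm of sideways play each way between the leaning walls.
- full_tote_front (a point): Point on the filled tote's underside at the foot of its scooped end: y = +80 mm in its frame.
- rack: Fixed wooden stand. Origin: centre of its foot, z up. Its deck, 140 mm deep and 200 wide, slopes 30 degrees about its y axis: low at the front (-x, robot side), about 95 mm high at the back. A 12 mm lip on the low edge stops the tote. The tote's underside centre lies about 55 mm above the origin; nothing is above.
- hammer: Bystander: hammer 280 mm long, lying, along its x. Loose.
- file: Bystander: hand file 260 mm long with a handle, lying along its x; fixed to the bench.
- bottle: Bystander: upright white bottle, 60 mm across, 140 mm tall. Origin: centre of its underside. Loose.
- stock: Bystander: steel bar 90 by 30 by 30 mm, lying along its x; fixed to the bench.
- jar: Bystander: upright jar 68 mm across, 75 mm tall; fixed to the bench. Origin: centre of its underside.
- carton: Bystander: open cardboard box 200 by 140 mm, 70 mm tall, heavy: it does not move.
Things that resemble listed ones, but are neither listed nor needed, are in the scene too. Leave any pink look-alike of the tote alone. Leave any red look-alike of the full_tote alone.

How it is judged:
By the outcome, as a careful person would: the job done as asked, in the order asked, and still so for the second after the job is handed in, with the robot touching nothing.
It also fails if it takes over 46 s, if anything falls off the work surface, if the arm or the gripper's body presses on something with over 40 N, if the wrist force passes 120 N, or if a joint passes its speed limit or range.

## Working session

There is one attempt and no reset: what is moved stays moved. The work goes in short steps, Python scripts to look and compute and a tool call to move; the robot and the scene stay as the last step left them, time stands still between calls to the robot, and variables do not carry over. Pictures are saved under pics/ and viewed, and the job is handed in when it is done.

Besides the shell and the picture viewer there is one more tool, called after "Emit:" as a command line: name --pt "numbers of a row" for each row, then --argument value for the rest. servo_tool: Moves the arm, as the interface text tells. Its arguments: {"type":"object","properties":{"series":{"type":"array"},"gripper":{"type":"number"},"grip_force":{"type":"number"}},"required":["series"]}

```bash
mkdir -p pics; python3 - <<'E'
from cell import *
import cv2,pickle,numpy as np
print(read_state(),pinch_z)
for n in("scene","top"):
    c=camera(n);pickle.dump(c,open(f"{n}0.pkl","wb"));cv2.imwrite(f"pics/{n}0.png",c["pixels"][:,:,::-1])
    print(n,c["fx"],c["fy"],c["cx"],c["cy"]);print(np.round(c["pose"],3))
E
```

```text
{'clock': 0.0, 'joints': array([ 1.13145458e+00,  3.00458501e-01,  1.52156428e+00, -2.87252669e-05,
        1.32065948e+00, -6.65597867e-02]), 'qd': array([ 2.54869150e-05,  1.29363981e-03, -7.55865757e-04,  7.39673470e-04,
        3.55316879e-04,  7.17879264e-04]), 'effort': array([ 1.69344908e-04, -5.31822038e+01, -3.52738917e+01,  7.08097452e-02,
        2.45916046e-02, -9.64189940e-05]), 'eef_pos': array([200.18286925, 511.97012616, 168.60035967]), 'eef_rot': array([-3.14050361e+00, -4.47081719e-05,  2.76881779e+00]), 'wrist_force': array([-0.53141138,  0.57501374, -0.4371335 ]), 'moment': array([-0.02454513,  0.00367112,  0.02848781]), 'finger_gap': 94.00023241704638} 18.8
scene 457.66716533422795 457.66716533422795 318.9781174914583 243.2984936025753
[[-8.960000e-01  3.800000e-01 -2.310000e-01  8.346490e+02]
 [ 4.440000e-01  7.800000e-01 -4.410000e-01  5.552790e+02]
 [ 1.200000e-02 -4.970000e-01 -8.670000e-01  1.203557e+03]
 [ 0.000000e+00  0.000000e+00  0.000000e+00  1.000000e+00]]
top 493.5416708481138 493.5416708481138 320.30506883259955 230.82074639163847
[[ 1.100000e-02 -9.950000e-01  1.020000e-01  3.994330e+02]
 [-1.000000e+00 -1.300000e-02 -2.100000e-02  7.150000e-01]
 [ 2.200000e-02 -1.020000e-01 -9.950000e-01  1.537158e+03]
 [ 0.000000e+00  0.000000e+00  0.000000e+00  1.000000e+00]]
```

View pics/scene0.png

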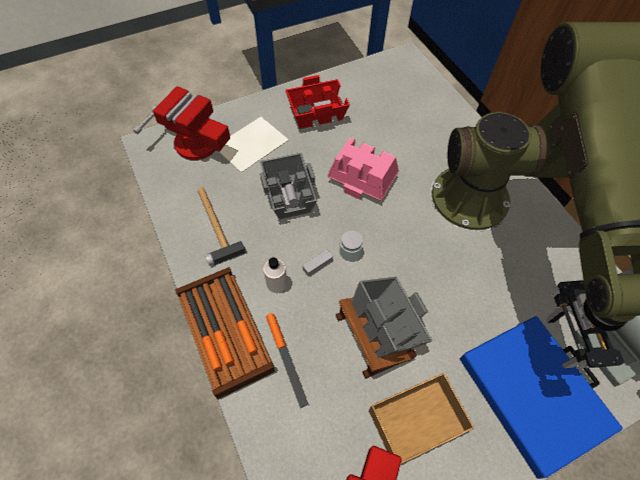

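View pics/top0.png

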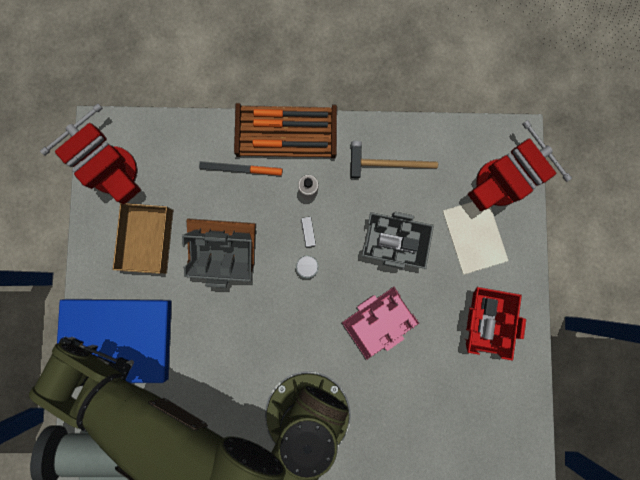

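```bash
python3 - <<'E'
import cv2,pickle
for n,r in(("scene",(325,260,120,120)),("scene",(245,140,90,90)),("top",(170,200,100,100)),("top",(350,195,95,90))):
    im=cv2.imread(f"pics/{n}0.png");x,y,w,h=r
    c=cv2.resize(im[y:y+h,x:x+w],None,fx=4.0,fy=4.0,interpolation=cv2.INTER_CUBIC)
    c=cv2.resize(c,(400,int(400*h/w)))
    cv2.putText(c,f"{n} {x},{y} x{400/w:.2f}",(5,12),0,.4,(0,0,255));c=c[:400]
    c=cv2.copyMakeBorder(c,0,400-c.shape[0],0,0,0)
    cv2.imwrite(f"pics/c_{n}_{x}.png",c)
import numpy as np
f=lambda k:cv2.imread(f"pics/c_{k}.png")
cv2.imwrite("pics/cropA.png",np.hstack([f("scene_325"),f("top_170")]))
cv2.imwrite("pics/cropB.png",np.hstack([f("scene_245"),f("top_350")]))
E
```

```text
(no output)
```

View pics/cropA.png

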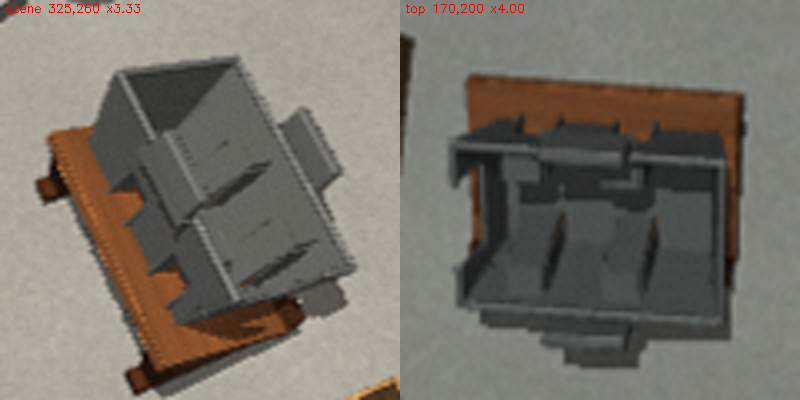

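View pics/cropB.png

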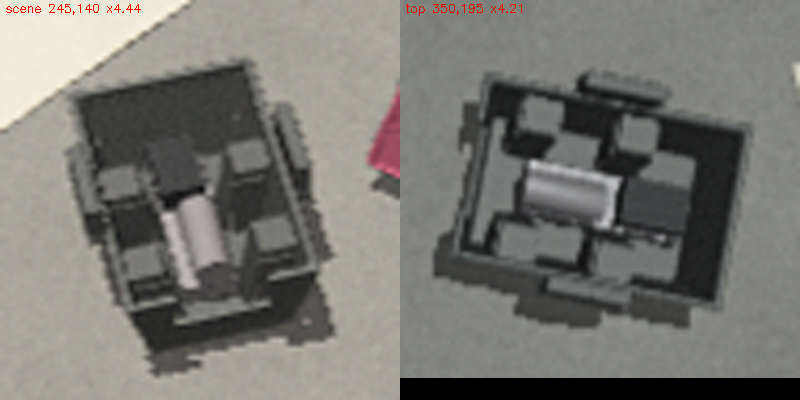

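Candidates: the empty tote is the grey one on the stand (top 218,255). The pink one (383,322) is the excluded look-alike. The filled tote is the grey one with steel parts (top 397,240). The red one (495,323) is the excluded look-alike. Next I enlarge the crops to get corner pixels.

```bash
cat > h.py <<'E'
import cv2,pickle,numpy as np
def crop(n,x,y,w,h,s,out,src=None):
    im=cv2.imread(src or f"pics/{n}0.png")[y:y+h,x:x+w]
    c=cv2.resize(im,None,fx=s,fy=s,interpolation=cv2.INTER_CUBIC)
    c=cv2.convertScaleAbs(c,alpha=1.5,beta=10)
    for i in range(0,w,10): cv2.line(c,(i*s,0),(i*s,5),(0,0,255));cv2.putText(c,str(x+i),(i*s,14),0,.33,(0,0,255))
    for i in range(0,h,10): cv2.line(c,(0,i*s),(5,i*s),(0,0,255));cv2.putText(c,str(y+i),(6,i*s+4),0,.33,(0,0,255))
    cv2.imwrite(out,c)
def load(n,k=0): return pickle.load(open(f"{n}{k}.pkl","rb"))
def ray(c,uv):
    d=c["pose"][:3,:3]@[(uv[0]-c["cx"])/c["fx"],(uv[1]-c["cy"])/c["fy"],1]
    return c["pose"][:3,3],d/np.linalg.norm(d)
def onz(c,uv,z):
    o,d=ray(c,uv);return o+d*(z-o[2])/d[2]
def tri(c1,u1,c2,u2):
    o1,d1=ray(c1,u1);o2,d2=ray(c2,u2)
    t=np.linalg.lstsq(np.c_[d1,-d2],o2-o1,rcond=None)[0]
    a,b=o1+t[0]*d1,o2+t[1]*d2
    return (a+b)/2,np.linalg.norm(a-b)
def proj(c,P):
    p=c["pose"][:3,:3].T@(np.asarray(P)-c["pose"][:3,3]);return c["fx"]*p[0]/p[2]+c["cx"],c["fy"]*p[1]/p[2]+c["cy"]
E
python3 -c "
from h import *
crop('scene',330,270,105,110,7,'pics/a1.png')
crop('top',175,205,95,90,8,'pics/a2.png')
crop('scene',250,145,75,80,9,'pics/a3.png')
crop('top',355,200,85,80,9,'pics/a4.png')"
```

```text
(no output)
```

View pics/a1.png

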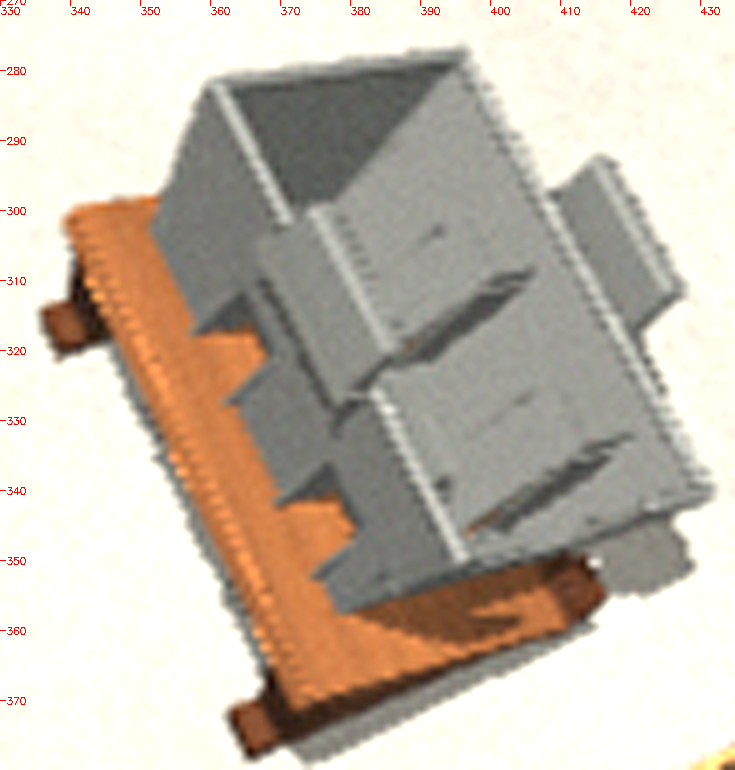

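View pics/a2.png

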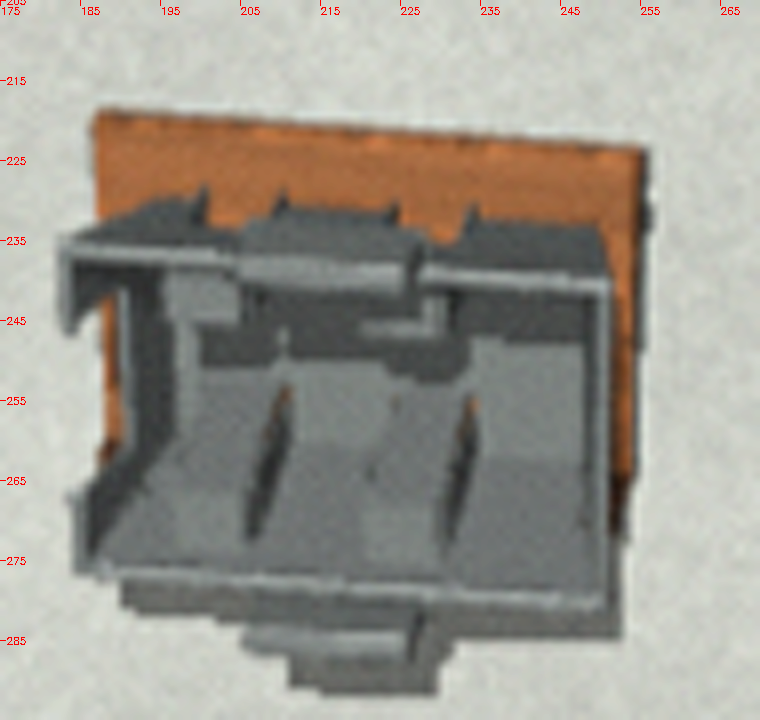

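View pics/a3.png

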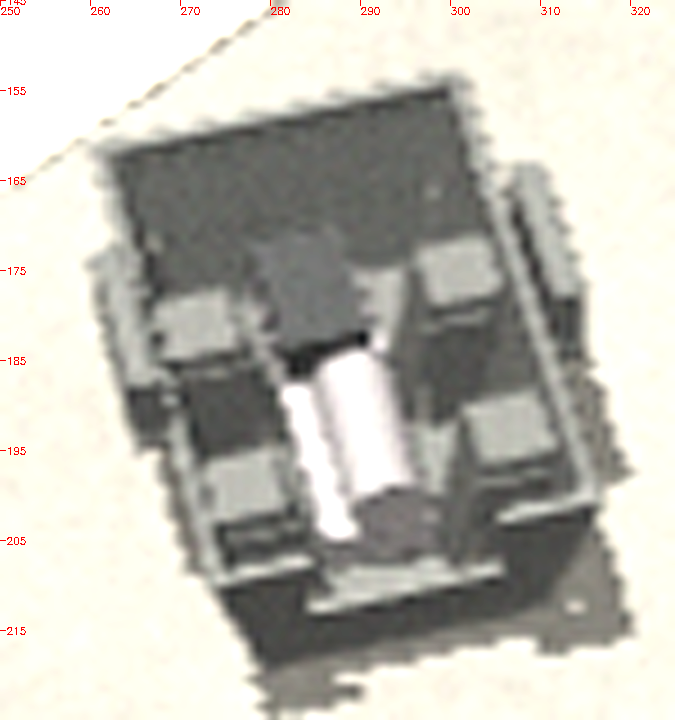

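View pics/a4.png

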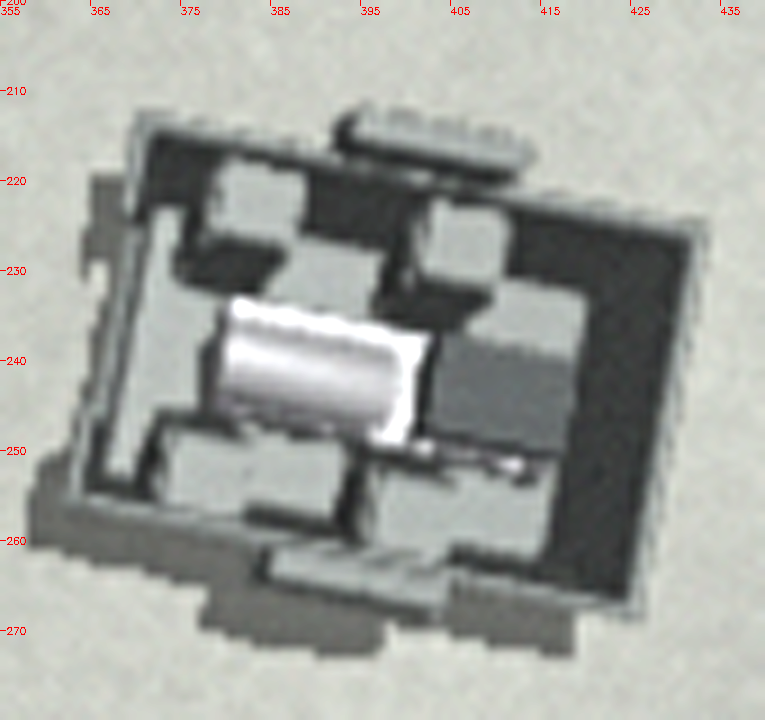

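```bash
cat > m.py <<'E'
from h import *
S,T=load("scene"),load("top")
s3=lambda X,Y:(250+X/9-.45,145+Y/9-.45); t4=lambda X,Y:(355+X/9-.45,200+Y/9-.45)
s1=lambda X,Y:(330+X/7-.45,270+Y/7-.45); t2=lambda X,Y:(175+X/8-.45,205+Y/8-.45)
np.set_printoptions(precision=1,suppress=True)
# order: (+x,+y),(+x,-y),(-x,-y),(-x,+y) tote frame
F=[((215,585),(138,112)),((100,150),(705,222)),((462,75),(638,615)),((598,497),(70,495))]
E_=[((458,562),(62,240)),((213,82),(608,283)),((465,48),(605,605)),((712,490),(78,575))]
def fit(loc,P):
    lc,pc=loc.mean(0),P.mean(0);U,s,V=np.linalg.svd((loc-lc).T@(P-pc))
    R=V.T@np.diag([1,1,np.linalg.det(V.T@U.T)])@U.T
    return R,pc-R@lc
loc=np.array([[66,96,80],[66,-96,80],[-66,-96,80],[-66,96,80.]])
for nm,L,a,b in(("full",F,s3,t4),("empty",E_,s1,t2)):
    P=[]
    for u,v in L:
        p,e=tri(S,a(*u),T,b(*v));P.append(p);print(nm,p,"gap %.1f"%e, onz(S,a(*u),80) if nm=="full" else "", onz(T,b(*v),80) if nm=="full" else "")
    P=np.array(P);print("sides",[np.linalg.norm(P[i]-P[(i+1)%4]) for i in range(4)])
    R,t=fit(loc,P);print(R,"t",t,"res",np.linalg.norm((R@loc.T).T+t-P,axis=1),"lean",np.degrees(np.arccos(R[2,2])),"yaw",np.degrees(np.arctan2(-R[0,1],R[1,1])))
    for k in(73,-73): print("ear",R@[k,0,94]+t)
E
python3 m.py
```

```text
full [ 606.8 -176.2   82.8] gap 1.1 [ 605.8 -177.7   80. ] [ 607.7 -176.8   80. ]
full [ 571.2 -363.6   81.8] gap 5.1 [ 568.7 -363.3   80. ] [ 573.6 -365.5   80. ]
full [ 441.5 -340.7   79.6] gap 3.9 [ 440.2 -339.1   80. ] [ 443.1 -341.8   80. ]
full [ 479.1 -153.5   82.7] gap 2.5 [ 477.3 -154.4   80. ] [ 480.3 -154.5   80. ]
sides [np.float64(190.79148612639048), np.float64(131.62853364631692), np.float64(190.98206218383652), np.float64(129.7084121016057)]
[[ 1.   0.2 -0. ]
 [-0.2  1.  -0. ]
 [ 0.   0.   1. ]] t [ 525.5 -257.8    1.7] res [0.8 1.7 0.7 2.2] lean 0.7967041450993969 yaw -10.731189853354781
ear [ 596.2 -272.2   96.4]
ear [ 452.8 -245.    95.1]
empty [525.2 357.3 158.9] gap 0.8  
empty [512.8 167.2 157.4] gap 0.5  
empty [400.3 173.4  94.8] gap 2.2  
empty [410.  363.1  93.7] gap 0.7  
sides [np.float64(190.49984508815007), np.float64(128.96151127673704), np.float64(189.90153105424326), np.float64(132.4583609316646)]
[[ 0.9  0.1 -0.5]
 [-0.   1.   0. ]
 [ 0.5  0.   0.9]] t [501.1 263.1  56.4] res [0.7 2.  1.6 1.3] lean 29.255800325038315 yaw -3.243423627129054
ear [518.8 262.  174.1]
ear [391.7 269.3 102.7]
```

```bash
cat > wr.py <<'E'
import numpy as np
from scipy.spatial.transform import Rotation as Ro
rz=lambda a:Ro.from_euler('z',a).as_matrix(); ry=lambda a:Ro.from_euler('y',a).as_matrix(); rx=lambda a:Ro.from_euler('x',a).as_matrix()
q=[1.13145458e+00,3.00458501e-01,1.52156428e+00,-2.87e-05,1.32065948e+00,-6.65597867e-02]
R0=rz(2.76881779)@ry(0)@rx(-3.1405)
def chain(q1,p,q4,q5,q6): return rz(q1)@ry(p)@rz(q4)@ry(q5)@rz(q6)
C=chain(q[0],q[1]+q[2],q[3],q[4],q[5]).T@R0
C=Ro.from_euler('z',np.round(np.arctan2(C[1,0],C[0,0])/(np.pi/2))*np.pi/2).as_matrix()
def wrist(R,q1,p):
    M=(rz(q1)@ry(p)).T@R@C.T
    q5=np.arccos(np.clip(M[2,2],-1,1)); q4=np.arctan2(M[1,2],M[0,2]); q6=np.arctan2(M[2,1],-M[2,0])
    return np.array([q4,q5,q6])
if __name__=="__main__":
    print(C, wrist(R0,q[0],q[1]+q[2]))
    np.set_printoptions(precision=0,suppress=True)
    d=np.radians
    Ts=rz(d(-3.2))@ry(d(-30)); Tf=rz(d(169.3))
    print(Ts)
    for ear,(ps,pf) in {"a":((519,262),(453,-245)),"b":((392,269),(596,-272))}.items():
      j=lambda P:np.arctan2(P[1],P[0])-np.arcsin(36.6/np.hypot(*P))
      for opt in "AB":
        for phi in (-50,-30,-15,0,15,30,50):
          G=np.array([[0,1,0],[1,0,0],[0,0,-1.]]) # tool axes in tote frame cols: x=tote y, y=tote x, z=-z
          if opt=="B": G=G@rz(np.pi)
          G=rx(d(phi))@G
          print(ear,opt,phi,*[np.degrees(np.r_[wrist(Ts@G,j(ps),d(p)),wrist(Tf@G,j(pf),d(p))]) for p in (85,105,125)])
E
python3 wr.py
```

```text
[[ 2.22044605e-16 -1.00000000e+00  0.00000000e+00]
 [ 1.00000000e+00  2.22044605e-16  0.00000000e+00]
 [ 0.00000000e+00  0.00000000e+00  1.00000000e+00]] [-7.50154011e-05  1.32066011e+00 -6.65482746e-02]
[[ 1.  0. -0.]
 [-0.  1.  0.]
 [ 0.  0.  1.]]
a A -50 [-56.  96.  35.  49. 110. 170.] [-56.  85.  51.  46.  96. 154.] [-60.  74.  69.  46.  82. 140.]
a A -30 [-40.  84.  35.  29. 105. 163.] [-43.  69.  48.  28.  87. 154.] [-51.  56.  65.  30.  70. 144.]
a A -15 [-27.  76.  33.  14. 100. 160.] [-32.  58.  43.  14.  81. 155.] [-42.  42.  59.  16.  62. 150.]
a A 0 [-14.  68.  28.   0.  95. 158.] [-17.  49.  35.   0.  75. 158.] [-26.  30.  46.   0.  55. 158.]
a A 15 [  1.  62.  22. -14.  89. 158.] [  1.  42.  22. -15.  70. 163.] [  3.  22.  20. -18.  51. 169.]
a A 30 [ 18.  57.  14. -28.  84. 159.] [ 24.  38.   4. -30.  66. 169.] [  44.   22.  -18.  -38.   50. -178.]
a A 50 [ 42.  55.   0. -47.  77. 162.] [ 55.  41. -20. -52.  64. 178.] [  80.   33.  -51.  -63.   53. -162.]
a B -50 [ -56.   96. -145.   49.  110.  -10.] [ -56.   85. -129.   46.   96.  -26.] [ -60.   74. -111.   46.   82. 
[... 1587 characters left out ...]
[ -41.   89. -140.   29.  103.  -12.] [ -43.   74. -126.   29.   85.  -22.] [ -49.   60. -111.   31.   68.  -32.]
b B -15 [ -29.   79. -141.   15.   99.  -15.] [ -33.   62. -130.   15.   80.  -20.] [ -42.   46. -115.   17.   61.  -26.]
b B 0 [ -17.   70. -144.    0.   95.  -17.] [ -21.   51. -137.    0.   75.  -17.] [ -30.   33. -124.    0.   55.  -17.]
b B 15 [  -3.   62. -150.  -14.   90.  -18.] [  -4.   42. -149.  -15.   71.  -13.] [  -7.   22. -145.  -18.   52.   -6.]
b B 30 [  13.   55. -158.  -29.   86.  -17.] [  18.   36. -166.  -31.   69.   -7.] [ 36.  18. 174. -37.  52.   6.]
b B 50 [  37.   50. -173.  -48.   80.  -15.] [ 52.  36. 166. -52.  67.   1.] [ 83.  28. 131. -61.  56.  20.]
```

```bash
cat >> m.py <<'E'
print("-----")
from wr import rz,ry,rx
d=np.radians
R=rz(d(-3.2))@ry(d(-30)); t=np.mean([P[i] for i in range(4)],axis=0)-R@[0,0,80]
print("t with 30deg",t)
for u,v in (((610,157),(418,652)),((683,292),(243,652))):
    p,e=tri(S,s1(*u),T,t2(*v)); print("ear corner",p,e,"local",R.T@(p-t))
E
python3 m.py | sed -n '/-----/,$p'
cat > go.py <<'E'
import sys; from wr import *
from scipy.spatial.transform import Rotation as Ro
d=np.radians
np.set_printoptions(precision=3,suppress=True)
G=np.array([[0,1,0],[1,0,0],[0,0,-1.]])@rz(np.pi)
Rs=rz(d(-3.2))@ry(d(-30)); ts=np.array([501.3,263.2,56.])
def pose_from_rpy(p,r): return np.array(p),Ro.from_euler('xyz',r).as_matrix()
def rows(p0,R0,p1,R1,fr):
    rv=Ro.from_matrix(R0.T@R1).as_rotvec(); s=R0.T@(np.array(p1)-p0)/10
    print("deg",np.degrees(np.linalg.norm(rv)),"mm",np.linalg.norm(s)*10)
    for f in fr: print([round(float(x),3) for x in np.r_[s*f,rv*f]])
def after(p0,R0,row): return p0+R0@(np.array(row[:3])*10), R0@Ro.from_rotvec(row[3:]).as_matrix()
E
python3 - <<'E'
from go import *
from cell import read_state
s=read_state();p,R=pose_from_rpy(s["eef_pos"],s["eef_rot"])
g=Rs@[-73,0,84]+ts; print("grasp",g)
Rg=Rs@G; pre=g-Rg[:,2]*70; print("pre",pre,Rg)
rows(p,R,pre,Rg,[.5,1])
E
```

```text
-----
t with 30deg [502.  263.   56.9]
ear corner [381.5 239.4 108.2] 5.50150893128626 local [-77.4 -30.3 103.9]
ear corner [383.7 299.  108.9] 2.1249990710674846 local [-78.1  29.3 105.1]
grasp [396.244 269.074  92.246]
pre [361.299 271.027 152.868] [[-0.056 -0.865  0.499]
 [-0.998  0.048 -0.028]
 [ 0.    -0.5   -0.866]]
deg 110.95421092069675 mm 290.25289288964206
[-11.889, -8.284, 0.796, 0.178, -0.247, -0.919]
[-23.778, -16.569, 1.592, 0.356, -0.494, -1.838]
```

Emit:
servo_tool --pt "-1.3 -0.9 0.1 0.02 -0.027 -0.1" --pt "-2.6 -1.8 0.2 0.04 -0.054 -0.2" --pt "-3.9 -2.7 0.3 0.06 -0.08 -0.3" --pt "-5.2 -3.6 0.35 0.08 -0.107 -0.4" --pt "-6.5 -4.5 0.4 0.1 -0.134 -0.5" --pt "-7.8 -5.4 0.5 0.12 -0.16 -0.6" --pt "-9.1 -6.3 0.6 0.14 -0.188 -0.7" --pt "-10.4 -7.2 0.7 0.16 -0.215 -0.8" --pt "-11.7 -8.1 0.8 0.18 -0.242 -0.9" --pt "-13 -9 0.9 0.2 -0.268 -1.0" --gripper 5 --grip_force 60

```text
clock: 0.93
eef_pos: [288.9, 380.3, 159.8]
eef_rot: [-2.846, 0.129, -2.481]
wrist_force: [1.3, 0.1, 1.0]
finger_gap: 49.9
```

```bash
python3 - <<'E'
from go import *
from cell import read_state
s=read_state();p,R=pose_from_rpy(s["eef_pos"],s["eef_rot"]);print(s["clock"],p,s["joints"],s["wrist_force"])
q=s["joints"];print("wrist model",wrist(R,q[0],q[1]+q[2]),q[3:])
ts=np.array([501.5,263,56.5])
g=Rs@[-73,0,84]+ts
Rg=Rs@G; pre=g-Rg[:,2]*70; print("pre",pre)
rows(p,R,pre,Rg,[.5,1])
E
```

```text
0.9333 [288.881 380.349 159.824] [ 1.048  0.154  1.761 -0.341  1.241 -1.05 ] [1.253 0.116 0.969]
wrist model [-0.341  1.241 -1.05 ] [-0.341  1.241 -1.05 ]
pre [361.499 270.827 153.368]
deg 50.23564512859054 mm 131.567183100893
[0.532, -6.193, 2.155, 0.079, -0.114, -0.416]
[1.064, -12.385, 4.309, 0.158, -0.229, -0.832]
```

Emit:
servo_tool --pt "0.1 -1.4 0.5 0.018 -0.025 -0.09" --pt "0.25 -2.8 1.0 0.035 -0.05 -0.185" --pt "0.35 -4.2 1.4 0.053 -0.076 -0.28" --pt "0.5 -5.5 1.9 0.07 -0.1 -0.37" --pt "0.6 -6.9 2.4 0.088 -0.127 -0.46" --pt "0.7 -8.3 2.9 0.105 -0.15 -0.555" --pt "0.8 -9.7 3.4 0.123 -0.178 -0.65" --pt "0.95 -11 3.8 0.14 -0.2 -0.74" --pt "1.06 -12.4 4.3 0.158 -0.229 -0.832" --pt "1.06 -12.4 4.3 0.158 -0.229 -0.832"

```text
clock: 1.77
eef_pos: [360.8, 269.1, 152.9]
eef_rot: [-2.618, -0.0, -1.627]
wrist_force: [0.3, -1.1, -0.2]
finger_gap: 50.0
```

```bash
python3 - <<'E'
from go import *
from cell import read_state,camera
import cv2
s=read_state();p,R=pose_from_rpy(s["eef_pos"],s["eef_rot"]);print(s["clock"],p,s["joints"],s["qd"],s["wrist_force"])
ts=np.array([501.5,263,56.5])
g=Rs@[-73,0,84]+ts
Rg=Rs@G; pre=g-Rg[:,2]*70; print("pre",pre)
rows(p,R,pre,Rg,[1]); rows(p,R,g,Rg,[1])
for n in("scene","top"): cv2.imwrite(f"pics/{n}1.png",camera(n)["pixels"][:,:,::-1])
from h import crop
crop('scene',330,240,140,130,5,'pics/b1.png','pics/scene1.png')
crop('top',160,205,130,110,6,'pics/b2.png','pics/top1.png')
E
```

```text
1.7667 [360.8   269.11  152.915] [ 0.823 -0.105  2.107 -0.532  0.861 -1.968] [ 0.044  0.039 -0.07   0.013  0.088  0.219] [ 0.344 -1.117 -0.192]
pre [361.499 270.827 153.368]
deg 0.025898244721593116 mm 1.9079995624079031
[-0.175, -0.075, -0.009, 0.0, -0.0, 0.0]
deg 0.025898244721593116 mm 69.9348239407948
[-0.177, -0.077, 6.991, 0.0, -0.0, 0.0]
```

View pics/b1.png

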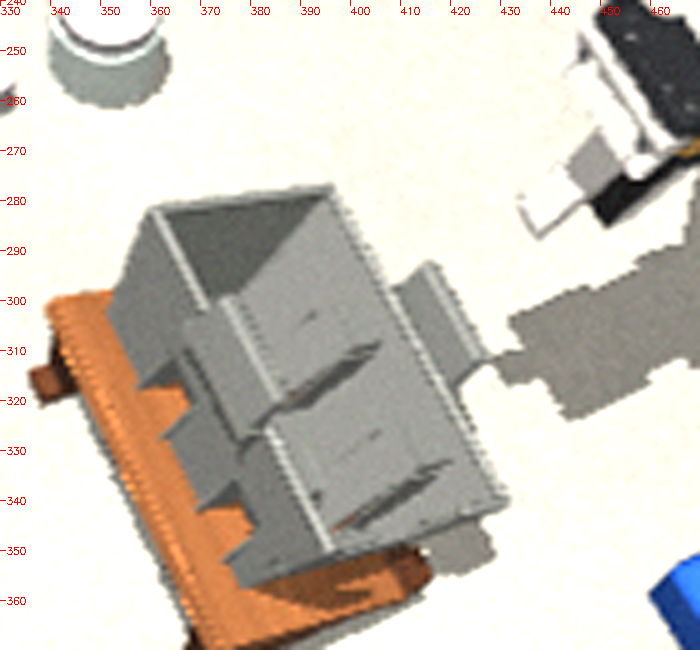

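View pics/b2.png

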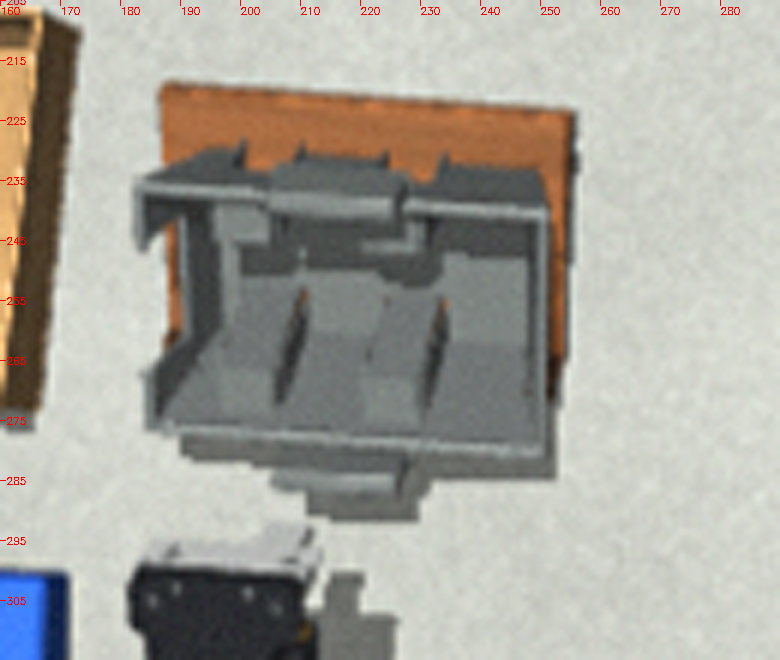

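```bash
python3 - <<'E'
from go import *
from h import *
from cell import read_state,camera
s=read_state();p,R=pose_from_rpy(s["eef_pos"],s["eef_rot"]);print(s["clock"],p,s["qd"])
for n in("scene","top"):
    c=load(n); im=cv2.imread(f"pics/{n}1.png")
    for b in (0,50,97,150): 
        u=proj(c,p-R[:,2]*b); print(n,b,np.round(u,1))
        cv2.circle(im,tuple(int(round(x)) for x in u),2,(0,255,0),-1)
    cv2.imwrite(f"pics/{n}1m.png",im[200:440,100:600] if n=="scene" else im[190:480,100:500])
E
```

```text
1.8667 [360.766 270.737 153.632] [ 0.019  0.018 -0.025  0.003  0.009  0.021]
scene 0 [432.9 291.4]
scene 50 [445.9 280.5]
scene 97 [458.8 269.7]
scene 150 [474.3 256.7]
top 0 [211.8 294.4]
top 50 [207.7 304.2]
top 97 [203.7 314. ]
top 150 [198.7 325.9]
```

View pics/top1m.png

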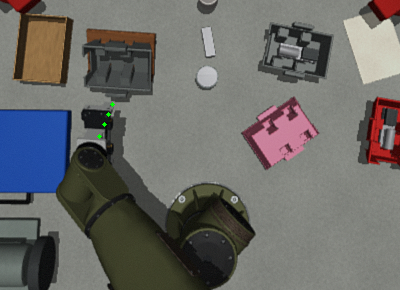

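View pics/scene1m.png

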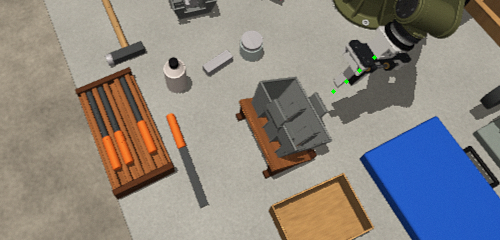

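Emit:
servo_tool --pt "0 -0.05 0.8 0 0 0" --pt "0 -0.05 1.8 0 0 0" --pt "0 -0.05 2.8 0 0 0" --pt "0 -0.05 3.8 0 0 0" --pt "0 -0.05 4.7 0 0 0" --pt "0 -0.05 5.5 0 0 0" --pt "0 -0.05 6.2 0 0 0" --pt "0 -0.05 6.6 0 0 0" --pt "0 -0.05 6.8 0 0 0" --pt "0 -0.05 7.0 0 0 0"

```text
clock: 2.7
eef_pos: [396.2, 269.2, 93.0]
eef_rot: [-2.619, 0.003, -1.631]
wrist_force: [-0.0, 0.1, 0.6]
finger_gap: 50.2
```

```bash
python3 - <<'E'
from go import *
from cell import read_state,camera
import cv2
s=read_state();p,R=pose_from_rpy(s["eef_pos"],s["eef_rot"]);print(s["clock"],p,s["joints"],s["wrist_force"])
print("local",Rs.T@(p-np.array([501.5,263,56.5])))
for n in("scene","top"): cv2.imwrite(f"pics/{n}2.png",camera(n)["pixels"][:,:,::-1])
from h import crop
crop('scene',370,250,100,90,7,'pics/b3.png','pics/scene2.png')
crop('top',180,225,95,85,7,'pics/b4.png','pics/top2.png')
E
```

```text
2.7 [396.185 269.169  93.013] [ 0.752  0.049  2.121 -0.606  0.687 -1.908] [-0.038  0.101  0.564]
local [-73.106   0.281  84.369]
```

View pics/b3.png

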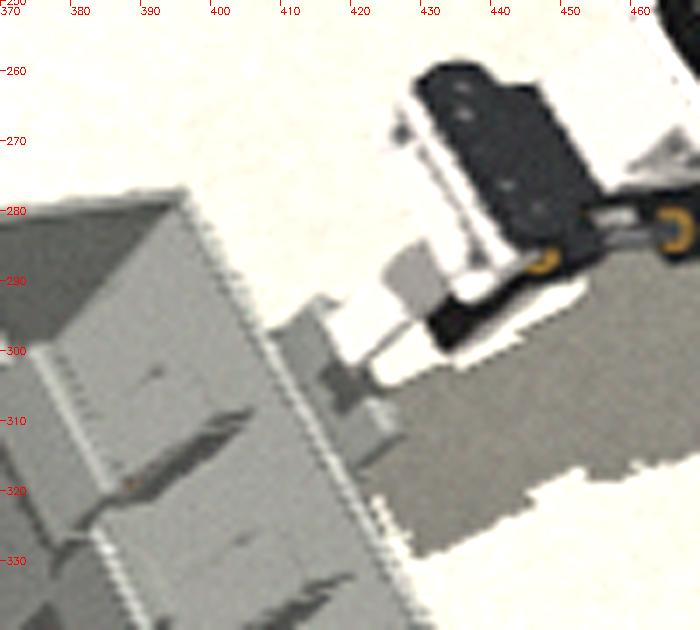

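View pics/b4.png

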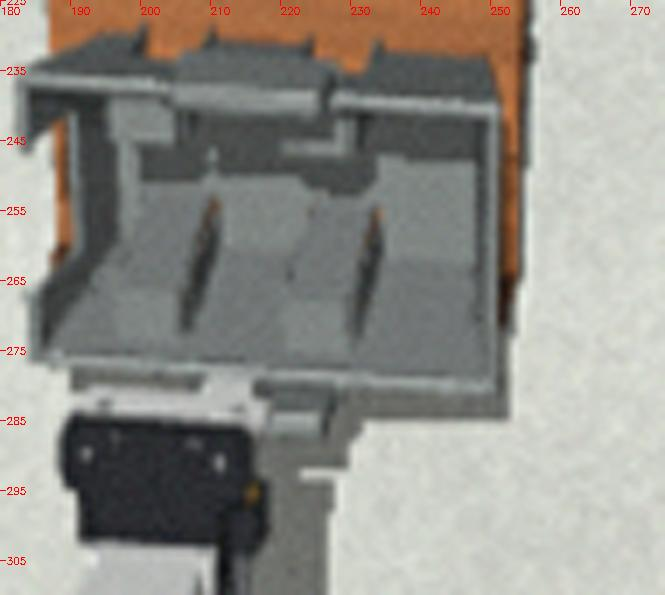

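The fingers straddle ear b (scene 420,305; top 213,282). Closing.

Emit:
servo_tool --pt "0 0 0 0 0 0" --pt "0 0 0 0 0 0" --pt "0 0 0 0 0 0" --pt "0 0 0 0 0 0" --pt "0 0 0 0 0 0" --pt "0 0 0 0 0 0" --pt "0 0 0 0 0 0" --pt "0 0 0 0 0 0" --pt "0 0 0 0 0 0" --pt "0 0 0 0 0 0" --gripper 0 --grip_force 60

```text
clock: 3.63
eef_pos: [396.1, 269.1, 93.1]
eef_rot: [-2.619, 0.002, -1.631]
wrist_force: [-0.1, 0.6, -0.3]
finger_gap: 0.5
```

```bash
python3 - <<'E'
from go import *
from cell import read_state
s=read_state();p,R=pose_from_rpy(s["eef_pos"],s["eef_rot"]);print(s["clock"],p,s["eef_rot"],s["wrist_force"],s["moment"],s["finger_gap"])
print("world up in tool", R.T@[0,0,1], R.T@[-1,0,1])
E
```

```text
3.6333 [396.072 269.109  93.136] [-2.619  0.002 -1.631] [-0.074  0.587 -0.319] [0.12  0.34  0.039] 0.4581614861232105
world up in tool [-0.002 -0.499 -0.866] [ 0.058  0.366 -1.365]
```

The gap went to 0.5 mm, so the ear is not between the fingers. Looking again.

```bash
python3 - <<'E'
from go import *
from cell import read_state,camera
import cv2
for n in("scene","top"): cv2.imwrite(f"pics/{n}3.png",camera(n)["pixels"][:,:,::-1])
from h import crop
crop('scene',330,250,130,110,6,'pics/b3.png','pics/scene3.png')
crop('top',170,215,95,95,6,'pics/b4.png','pics/top3.png')
E
```

View pics/b3.png

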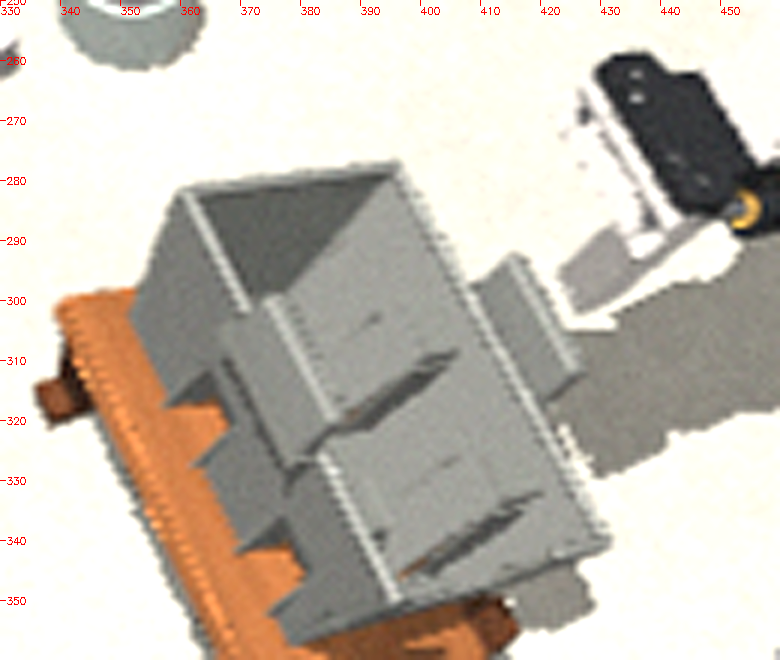

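View pics/b4.png

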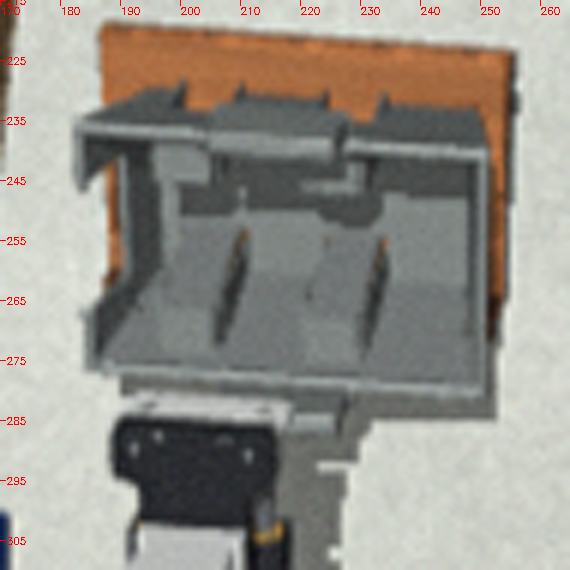

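```bash
python3 - <<'E'
from go import *
from h import *
from cell import read_state
s=read_state();p,R=pose_from_rpy(s["eef_pos"],s["eef_rot"])
ts=np.array([501.5,263,56.5])
for n in("scene","top"):
    c=load(n)
    print(n,[np.round(proj(c,p-R[:,2]*b),1) for b in(0,19,40,80)])
    print(" ear corners",[np.round(proj(c,Rs@q+ts),1) for q in((-79,30,108),(-79,-30,108),(-67,30,108),(-67,-30,108),(-79,30,80),(-67,0,80))])
    print(" rim",[np.round(proj(c,Rs@q+ts),1) for q in((-66,96,80),(-66,-96,80),(66,-96,80),(66,96,80))])
E
```

```text
scene [array([415.9, 305.8]), array([420.4, 302.1]), array([425.5, 297.8]), array([435.4, 289.4])]
 ear corners [array([428.8, 310.9]), array([417.2, 291. ]), array([425.7, 311.5]), array([414.1, 291.4]), array([422. , 316.4]), array([413.2, 306.9])]
 rim [array([431.6, 340.1]), array([395.6, 276.2]), array([359.6, 280.7]), array([395.4, 349.8])]
top [array([216.8, 281.5]), array([215.5, 284.9]), array([213.9, 288.6]), array([210.8, 296.1])]
 ear corners [array([204.8, 286.7]), array([225.8, 288.1]), array([204.7, 283.1]), array([225.7, 284.5]), array([207. , 281.8]), array([217.2, 278.9])]
 rim [array([184.1, 276.4]), array([250.3, 280.9]), array([250.8, 239.8]), array([182. , 235.1])]
```

```bash
python3 - <<'E'
from go import *
from h import *
from cell import read_state
s=read_state();p,R=pose_from_rpy(s["eef_pos"],s["eef_rot"])
out=[]
for n,k,pp,hw in(("scene",1,np.array([360.77,270.74,153.63]),25),("scene",3,p,0),("top",1,np.array([360.77,270.74,153.63]),25),("top",3,p,0)):
    c=load(n); im=cv2.imread(f"pics/{n}{k}.png")
    x,y=(395,235) if n=="scene" else (175,265)
    S=7; cr=cv2.resize(im[y:y+80,x:x+80],None,fx=S,fy=S,interpolation=cv2.INTER_CUBIC)
    for sg,col in((-1,(0,255,0)),(1,(255,0,255))):
        for b in(0,38,78):
            for w in(-8,8):
                u=proj(c,pp+sg*hw*R[:,1]-b*R[:,2]+w*R[:,0]); cv2.circle(cr,(int((u[0]-x+.5)*S),int((u[1]-y+.5)*S)),3,col,-1)
    out.append(cv2.resize(cr,(400,400)))
cv2.imwrite("pics/ov.png",np.hstack(out[:2]));cv2.imwrite("pics/ov2.png",np.hstack(out[2:]))
E
```

```text
(no output)
```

View pics/ov.png

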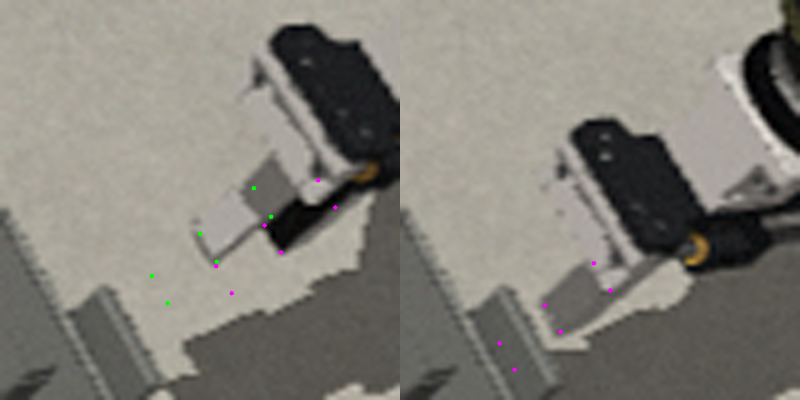

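View pics/ov2.png

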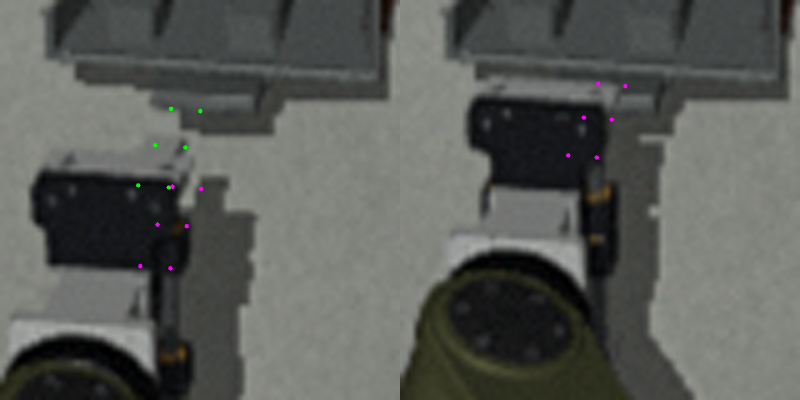

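```bash
python3 - <<'E'
from go import *
from h import *
p,R=pose_from_rpy([200.18,511.97,168.6],[-3.1405,0,2.76882])
out=[]
for n in("scene","top"):
    c=load(n); im=cv2.imread(f"pics/{n}0.png")
    u=proj(c,p);x,y=int(u[0])-50,int(u[1])-50
    S=8; cr=cv2.resize(im[y:y+100,x:x+100],None,fx=S,fy=S,interpolation=cv2.INTER_CUBIC)
    cr=cv2.convertScaleAbs(cr,alpha=1.6,beta=15)
    for sg,col in((-1,(0,255,0)),(1,(255,0,255))):
        for b in(0,38,78):
            for w in(-8,8):
                u=proj(c,p+sg*47*R[:,1]-b*R[:,2]+w*R[:,0]); cv2.circle(cr,(int((u[0]-x+.5)*S),int((u[1]-y+.5)*S)),4,col,-1)
    out.append(cv2.resize(cr,(400,400)))
cv2.imwrite("pics/ov3.png",np.hstack(out))
E
```

```text
(no output)
```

View pics/ov3.png

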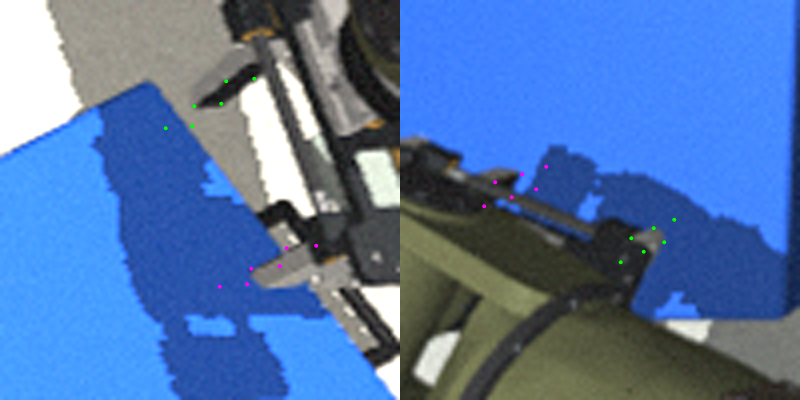

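Both views, at the start pose and here, show the real fingertips about 38 mm behind the reported TCP along the tool axis, with no sideways offset. The fingers therefore closed just above the ear. I'll reopen, go deeper by that amount and check the force.

Emit:
servo_tool --pt "0 0 0 0 0 0" --pt "0 0 0 0 0 0" --pt "0 0 0 0 0 0" --pt "0 0 0 0 0 0" --pt "0 0 0.5 0 0 0" --pt "0 0 1.0 0 0 0" --pt "0 0 1.5 0 0 0" --pt "0 0 2.0 0 0 0" --pt "0 0 2.5 0 0 0" --pt "0 0 3.0 0 0 0" --gripper 5

```text
clock: 4.57
eef_pos: [411.3, 268.2, 66.5]
eef_rot: [-2.619, 0.002, -1.631]
wrist_force: [0.3, 0.8, -0.3]
finger_gap: 49.6
```

```bash
cat > ov.py <<'E'
from go import *
from h import *
from cell import read_state,camera
def ov(k,out,S=7,sz=80,hw=None):
    s=read_state();p,R=pose_from_rpy(s["eef_pos"],s["eef_rot"]);o=[]
    print(s["clock"],p,s["joints"],s["wrist_force"],s["moment"],s["finger_gap"])
    for n in("scene","top"):
        c=camera(n);pickle.dump(c,open(f"{n}{k}.pkl","wb")); im=c["pixels"][:,:,::-1].copy();cv2.imwrite(f"pics/{n}{k}.png",im)
        u=proj(c,p);x,y=int(u[0])-sz//2,int(u[1])-sz//2
        cr=cv2.resize(im[y:y+sz,x:x+sz],None,fx=S,fy=S,interpolation=cv2.INTER_CUBIC)
        cr=cv2.convertScaleAbs(cr,alpha=1.4,beta=10)
        for sg,col in((-1,(0,255,0)),(1,(255,0,255))):
            for b in(38,):
                for w in(-8,8):
                    u=proj(c,p+sg*s["finger_gap"]/2*R[:,1]-b*R[:,2]+w*R[:,0]); cv2.circle(cr,(int((u[0]-x+.5)*S),int((u[1]-y+.5)*S)),2,col,-1)
        o.append(cv2.resize(cr,(400,400)))
    cv2.imwrite(out,np.hstack(o)); return s,p,R
E
python3 -c "
from ov import *
s,p,R=ov(4,'pics/ov4.png')
print('tip local',Rs.T@(p-38*R[:,2]-np.array([501.5,263,56.5])))"
```

```text
4.5667 [411.269 268.169  66.532] [ 0.723  0.121  2.119 -0.652  0.616 -1.871] [ 0.253  0.838 -0.253] [0.108 0.268 0.016] 49.64834435210519
tip local [-73.213   0.137  91.877]
```

View pics/ov4.png

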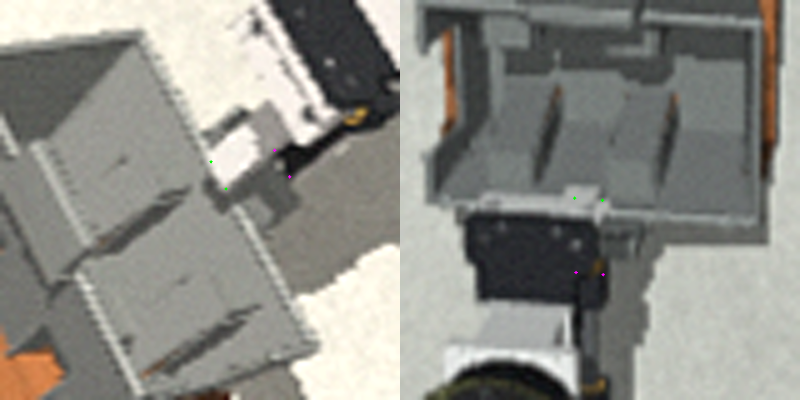

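Now the inner finger is visibly over the mouth with the ear between the fingers. I'll go the last 7 mm, then close.

Emit:
servo_tool --pt "0 0 0.3 0 0 0" --pt "0 0 0.5 0 0 0" --pt "0 0 0.7 0 0 0" --pt "0 0 0.7 0 0 0" --pt "0 0 0.7 0 0 0" --pt "0 0 0.7 0 0 0" --pt "0 0 0.7 0 0 0" --pt "0 0 0.7 0 0 0" --pt "0 0 0.7 0 0 0" --pt "0 0 0.7 0 0 0"

```text
clock: 5.5
eef_pos: [414.5, 268.1, 61.2]
eef_rot: [-2.619, 0.003, -1.631]
wrist_force: [-0.7, 0.4, -0.6]
finger_gap: 50.1
```

Emit:
servo_tool --pt "0 0 0 0 0 0" --pt "0 0 0 0 0 0" --pt "0 0 0 0 0 0" --pt "0 0 0 0 0 0" --pt "0 0 0 0 0 0" --pt "0 0 0 0 0 0" --pt "0 0 0 0 0 0" --pt "0 0 0 0 0 0" --pt "0 0 0 0 0 0" --pt "0 0 0 0 0 0" --gripper 0 --grip_force 60

```text
clock: 6.33
eef_pos: [414.5, 268.1, 61.1]
eef_rot: [-2.619, 0.002, -1.631]
wrist_force: [-1.0, 0.0, -0.5]
finger_gap: 11.5
```

```bash
python3 -c "
from ov import *
s,p,R=ov(5,'pics/ov5.png')
print('tip local',Rs.T@(p-38*R[:,2]-np.array([501.5,263,56.5])))
print('up in tool',R.T@[0,0,1.])"
```

```text
6.3333 [414.486 268.082  61.066] [ 0.717  0.137  2.118 -0.664  0.602 -1.862] [-1.015  0.025 -0.535] [0.149 0.514 0.072] 11.531867827940223
tip local [-73.169   0.22   85.535]
up in tool [-0.002 -0.499 -0.866]
```

View pics/ov5.png

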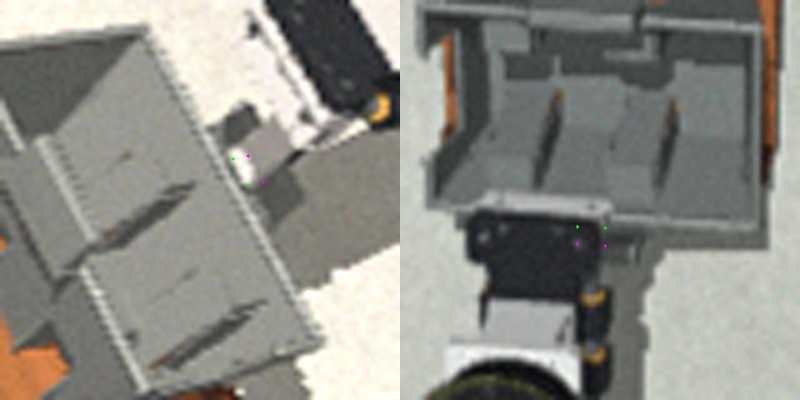

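```bash
cat > kin.py <<'E'
from go import *
from scipy.optimize import least_squares
D=[([1.13145458,.300458501,1.52156428,-2.87e-05,1.32065948,-.0665597867],[200.18286925,511.97012616,168.60035967]),
([1.048,.154,1.761,-.341,1.241,-1.05],[288.881,380.349,159.824]),
([.823,-.105,2.107,-.532,.861,-1.968],[360.8,269.11,152.915]),
([.752,.049,2.121,-.606,.687,-1.908],[396.185,269.169,93.013]),
([.723,.121,2.119,-.652,.616,-1.871],[411.269,268.169,66.532]),
([.717,.137,2.118,-.664,.602,-1.862],[414.486,268.082,61.066])]
def fk(x,q):
    a0,d,h,L2,e,L3,L6=x
    R1=rz(q[0]);R2=R1@ry(q[1]);R3=R2@ry(q[2]);R=chain(q[0],q[1]+q[2],*q[3:])
    return R1@[a0,d,h]+R2@[0,0,L2]+R3@[e,0,L3]+R[:,2]*L6, R@C
r=least_squares(lambda x:np.concatenate([fk(x,q)[0]-p for q,p in D]),[50,37,350,400,30,400,200])
X=r.x
def ik(p,R,q0):
    f=lambda q:np.r_[(fk(X,q)[0]-p)/100,(fk(X,q)[1]-R).ravel()]
    s=least_squares(f,q0);return s.x,np.abs(s.fun).max()
if __name__=="__main__": print(X,np.abs(r.fun).max())
E
python3 kin.py
```

```text
[  0.254  36.594 219.806 424.618  40.316 446.975 306.623] 0.2186391231705329
```

Emit:
servo_tool --pt "0 -0.25 -0.43 0 0 0" --pt "0 -0.5 -0.87 0 0 0" --pt "0 -1.0 -1.73 0 0 0" --pt "0 -1.5 -2.6 0 0 0" --pt "0 -2.0 -3.5 0 0 0" --pt "0 -2.6 -4.5 0 0 0" --pt "0 -3.2 -5.5 0 0 0" --pt "0 -3.8 -6.6 0 0 0" --pt "0 -4.3 -7.5 0 0 0" --pt "0 -4.5 -7.8 0 0 0"

```text
clock: 7.27
eef_pos: [414.9, 268.2, 153.1]
eef_rot: [-2.617, 0.004, -1.631]
wrist_force: [-0.6, -1.0, -3.2]
finger_gap: 11.6
```

```bash
python3 -c "
from ov import *
s,p,R=ov(6,'pics/ov6.png',5,120)"
```

```text
7.2667 [414.879 268.21  153.061] [ 0.717 -0.022  2.03  -0.504  0.806 -2.071] [-0.6   -1.009 -3.181] [0.211 0.807 0.004] 11.58963104263678
```

View pics/ov6.png

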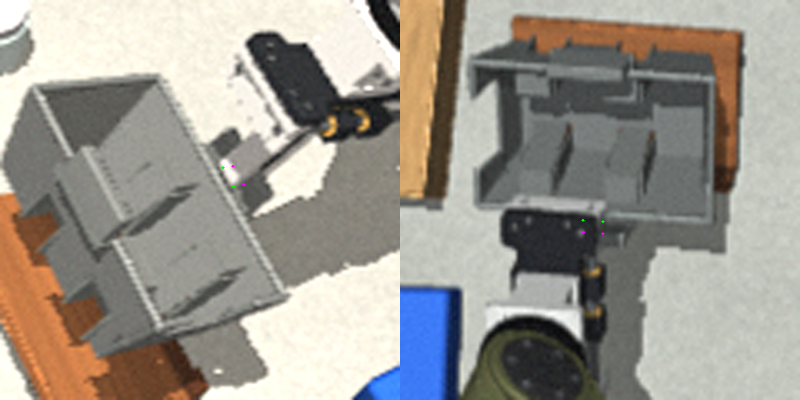

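```bash
cat > plan.py <<'E'
from kin import *
from cell import read_state
off=np.array([-73,0,47.5])
ea=np.array([392.,269.]);eb=np.array([596.2,-272.2])
def sm(s): return s
def tote(s):
    psi=d(-3.2+s*(-190.7+3.2)); lean=d(30*max(0,1-s/.45))
    R=rz(psi)@ry(-lean)
    a=np.arctan2(ea[1],ea[0])*(1-s)+np.arctan2(eb[1],eb[0])*s; r=np.hypot(*ea)*(1-s)+np.hypot(*eb)*s
    # tip xy on path, underside centre z
    off_w=R@[-73,0,94]
    uz=150+40*min(1,s/.25)
    t=np.array([r*np.cos(a)-off_w[0],r*np.sin(a)-off_w[1],uz])
    return R,t
def tool(s):
    R,t=tote(s);return R@off+t,R@G
if __name__=="__main__":
    q=read_state()["joints"]; N=36;qs=[]
    for i in range(0,N+1):
        p,R=tool(i/N);q,e=ik(p,R,q);qs.append(q)
        if i%3==0: print(i,np.round(p),np.round(q,2),round(e,4),"t",np.round(tote(i/N)[1]))
    print("max step*12",np.abs(np.diff(qs,axis=0)).max(0)*12)
E
python3 plan.py
```

```text
0 [415. 268. 155.] [ 0.72 -0.02  2.03 -0.5   0.81 -2.08] 0.0 t [502. 263. 150.]
3 [445. 236. 176.] [ 0.62  0.04  1.87 -0.41  1.01 -2.01] 0.0 t [526. 208. 163.]
6 [472. 202. 198.] [ 0.51  0.11  1.73 -0.32  1.18 -1.93] 0.0 t [541. 154. 177.]
9 [497. 167. 219.] [ 0.38  0.16  1.59 -0.23  1.32 -1.84] 0.0 t [549. 104. 190.]
12 [520. 131. 227.] [ 0.25  0.22  1.49 -0.14  1.41 -1.72] 0.0 t [553.  59. 190.]
15 [543.  93. 235.] [ 0.12  0.26  1.42 -0.04  1.46 -1.59] 0.0 t [554.  19. 190.]
18 [563.  49. 238.] [ 0.02  0.29  1.37 -0.    1.48 -1.43] 0.0 t [554. -24. 190.]
21 [580.   0. 238.] [-0.06  0.33  1.33  0.    1.49 -1.24] 0.0 t [552. -67. 190.]
24 [593. -51. 238.] [-0.15  0.36  1.28  0.    1.5  -1.05] 0.0 t [ 548. -108.  190.]
27 [ 602. -104.  238.] [-0.23  0.4   1.23 -0.    1.51 -0.86] 0.0 t [ 543. -147.  190.]
30 [ 605. -159.  238.] [-0.32  0.44  1.18 -0.    1.53 -0.67] 0.0 t [ 537. -184.  190.]
33 [ 603. -215.  238.] [-0.4   0.47  1.13 -0.    1.54 -0.49] 0.0 t [ 530. -221.  190.]
36 [ 596. -272.  238.] [-0.48  0.51  1.07  0.    1.56 -0.3 ] 0.0 t [ 524. -259.  190.]
max step*12 [0.522 0.261 0.621 0.39  0.823 0.755]
```

```bash
cat > seg.py <<'E'
from plan import *
def seg(p0,R0,s0,s1,n=10):
    last=None
    for i in range(1,n+1):
        p,R=tool(s0+(s1-s0)*i/n); rv=Ro.from_matrix(R0.T@R).as_rotvec(); s=R0.T@(p-p0)/10
        last=[round(float(x),1) for x in s]+[round(float(x),2) for x in rv]; print(last,end=", " if i<n else "\n")
    return after(p0,R0,last)
if __name__=="__main__":
    s=read_state();p,R=pose_from_rpy(s["eef_pos"],s["eef_rot"])
    for k in range(4): p,R=seg(p,R,k/4,(k+1)/4)
    print(p,R)
E
python3 seg.py
```

```text
[0.9, -1.4, -0.3, -0.03, 0.04, 0.07], [1.8, -2.5, -0.4, -0.06, 0.08, 0.14], [2.7, -3.6, -0.5, -0.09, 0.11, 0.21], [3.7, -4.7, -0.6, -0.11, 0.15, 0.29], [4.6, -5.8, -0.7, -0.14, 0.18, 0.36], [5.6, -6.9, -0.9, -0.17, 0.21, 0.44], [6.5, -8.0, -1.0, -0.2, 0.24, 0.52], [7.5, -9.0, -1.2, -0.22, 0.26, 0.6], [8.5, -10.0, -1.3, -0.25, 0.28, 0.68], [9.5, -11.0, -1.5, -0.27, 0.3, 0.76]
[0.1, -1.3, 0.1, -0.03, 0.02, 0.08], [0.3, -2.6, 0.2, -0.06, 0.04, 0.16], [0.5, -4.0, 0.2, -0.09, 0.05, 0.24], [0.7, -5.3, 0.3, -0.12, 0.06, 0.32], [0.9, -6.6, 0.4, -0.14, 0.07, 0.4], [1.1, -7.9, 0.5, -0.17, 0.08, 0.48], [1.4, -9.3, 0.6, -0.2, 0.08, 0.57], [1.6, -10.6, 0.7, -0.22, 0.08, 0.65], [2.0, -12.0, 1.0, -0.22, 0.09, 0.73], [2.5, -13.4, 1.3, -0.22, 0.1, 0.81]
[-0.8, -1.4, 0.0, 0.0, -0.0, 0.08], [-1.5, -2.8, 0.0, 0.0, -0.0, 0.17], [-2.1, -4.2, 0.0, 0.0, -0.0, 0.25], [-2.7, -5.6, 0.0, 0.0, -0.0, 0.33], [-3.3, -7.1, 0.0, 0.0, -0.0, 0.41], [-3.9, -8.5, 0.0, 0.0, -0.0, 0.49], [-4.4, -10.1, 0.0, 0.0, -0.0, 0.58], [-4.8, -11.6, -0.0, 0.0, -0.0, 0.66], [-5.3, -13.2, -0.0, 0.0, -0.0, 0.74], [-5.6, -14.7, -0.0, 0.0, -0.0, 0.82]
[-1.5, -0.8, -0.0, 0.0, -0.0, 0.08], [-2.9, -1.7, -0.0, 0.0, -0.0, 0.16], [-4.2, -2.6, -0.0, 0.0, -0.0, 0.25], [-5.6, -3.6, -0.0, 0.0, -0.0, 0.33], [-6.9, -4.6, -0.0, 0.0, -0.0, 0.41], [-8.3, -5.7, -0.0, 0.0, -0.0, 0.49], [-9.6, -6.8, -0.0, 0.0, -0.0, 0.57], [-10.8, -7.9, -0.0, 0.0, -0.0, 0.66], [-12.1, -9.1, -0.0, 0.0, -0.0, 0.74], [-13.3, -10.4, -0.0, 0.0, -0.0, 0.82]
[ 595.791 -272.154  237.159] [[ 0.186  0.982 -0.   ]
 [ 0.982 -0.186  0.002]
 [ 0.002 -0.    -1.   ]]
```

Emit:
servo_tool --pt "0.5 -0.8 -0.2 -0.02 0.02 0.04" --pt "1.5 -2.1 -0.4 -0.05 0.06 0.12" --pt "2.6 -3.5 -0.5 -0.08 0.11 0.2" --pt "3.7 -4.7 -0.6 -0.11 0.15 0.29" --pt "4.6 -5.8 -0.7 -0.14 0.18 0.36" --pt "5.6 -6.9 -0.9 -0.17 0.21 0.44" --pt "6.5 -8.0 -1.0 -0.2 0.24 0.52" --pt "7.5 -9.0 -1.2 -0.22 0.26 0.6" --pt "8.5 -10.0 -1.3 -0.25 0.28 0.68" --pt "9.5 -11.0 -1.5 -0.27 0.3 0.76"

```text
clock: 8.2
eef_pos: [496.7, 167.0, 218.0]
eef_rot: [-2.91, 0.003, -2.45]
wrist_force: [-0.9, 0.4, -2.7]
finger_gap: 11.3
```

Emit:
servo_tool --pt "0.1 -1.3 0.1 -0.03 0.02 0.08" --pt "0.3 -2.6 0.2 -0.06 0.04 0.16" --pt "0.5 -4.0 0.2 -0.09 0.05 0.24" --pt "0.7 -5.3 0.3 -0.12 0.06 0.32" --pt "0.9 -6.6 0.4 -0.14 0.07 0.4" --pt "1.1 -7.9 0.5 -0.17 0.08 0.48" --pt "1.4 -9.3 0.6 -0.2 0.08 0.57" --pt "1.6 -10.6 0.7 -0.22 0.08 0.65" --pt "2.0 -12.0 1.0 -0.22 0.09 0.73" --pt "2.5 -13.4 1.3 -0.22 0.1 0.81"

```text
clock: 9.03
eef_pos: [563.1, 48.1, 236.1]
eef_rot: [3.141, -0.002, 3.019]
wrist_force: [0.5, 0.2, -2.2]
finger_gap: 11.7
```

```bash
python3 -c "
from ov import *
s,p,R=ov(7,'pics/ov7.png',5,140)"
```

```text
9.0333 [563.061  48.097 236.1  ] [ 0.02   0.294  1.373  0.001  1.476 -1.428] [ 0.499  0.235 -2.235] [ 0.221 -0.072  0.002] 11.717572219268014
```

View pics/ov7.png

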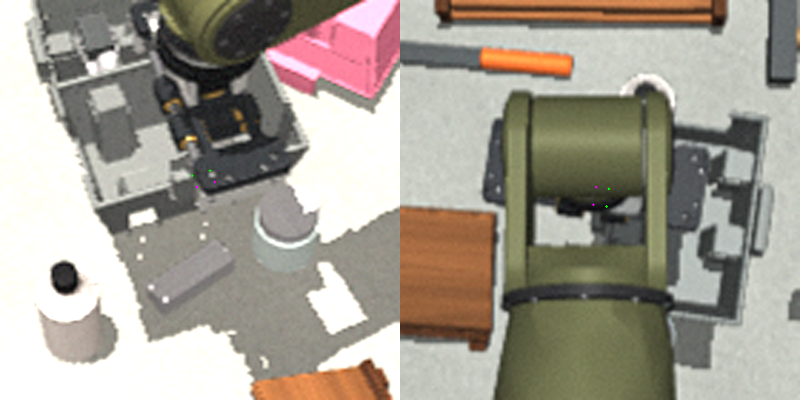

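Tote is held level at mid-path. Carrying on with the turn.

Emit:
servo_tool --pt "-0.8 -1.4 0 0 0 0.08" --pt "-1.5 -2.8 0 0 0 0.17" --pt "-2.1 -4.2 0 0 0 0.25" --pt "-2.7 -5.6 0 0 0 0.33" --pt "-3.3 -7.1 0 0 0 0.41" --pt "-3.9 -8.5 0 0 0 0.49" --pt "-4.4 -10.1 0 0 0 0.58" --pt "-4.8 -11.6 0 0 0 0.66" --pt "-5.3 -13.2 0 0 0 0.74" --pt "-5.6 -14.7 0 0 0 0.82"

```text
clock: 9.97
eef_pos: [601.1, -103.5, 236.1]
eef_rot: [-3.141, -0.002, 2.202]
wrist_force: [0.1, -1.0, -3.0]
finger_gap: 11.4
```

Emit:
servo_tool --pt "-1.6 -0.9 0 0 0 0.09" --pt "-3.1 -1.8 0 0 0 0.18" --pt "-4.7 -2.9 0 0 0 0.28" --pt "-6.2 -4.1 0 0 0 0.37" --pt "-7.8 -5.3 0 0 0 0.46" --pt "-9.4 -6.6 0 0 0 0.56" --pt "-10.9 -8 0 0 0 0.67" --pt "-12.4 -9.4 0 0 0 0.76" --pt "-13.1 -10.2 0 0 0 0.81" --pt "-13.3 -10.4 0 0 0 0.82"

```text
clock: 10.8
eef_pos: [595.4, -273.2, 235.7]
eef_rot: [-3.139, -0.001, 1.381]
wrist_force: [-0.9, 0.3, -3.0]
finger_gap: 11.4
```

```bash
python3 -c "
from ov import *
s,p,R=ov(8,'pics/ov8.png',5,150)
Rt=R@G.T; t=p-Rt@[-73,0,47.5]; print('tote est',t,'yaw',np.degrees(np.arctan2(-Rt[0,1],Rt[1,1])),'lean',Rt[:,2])
crop('scene',230,90,130,130,6,'pics/c1.png','pics/scene8.png')
crop('top',330,170,130,120,6,'pics/c2.png','pics/top8.png')"
```

```text
10.8 [ 595.374 -273.229  235.707] [-0.486  0.513  1.075 -0.     1.557 -0.297] [-0.903  0.264 -2.967] [-0.198 -0.082 -0.039] 11.420329251043425
tote est [ 523.574 -259.441  188.378] yaw 169.14799743943948 lean [ 0.002 -0.001  1.   ]
```

View pics/c1.png

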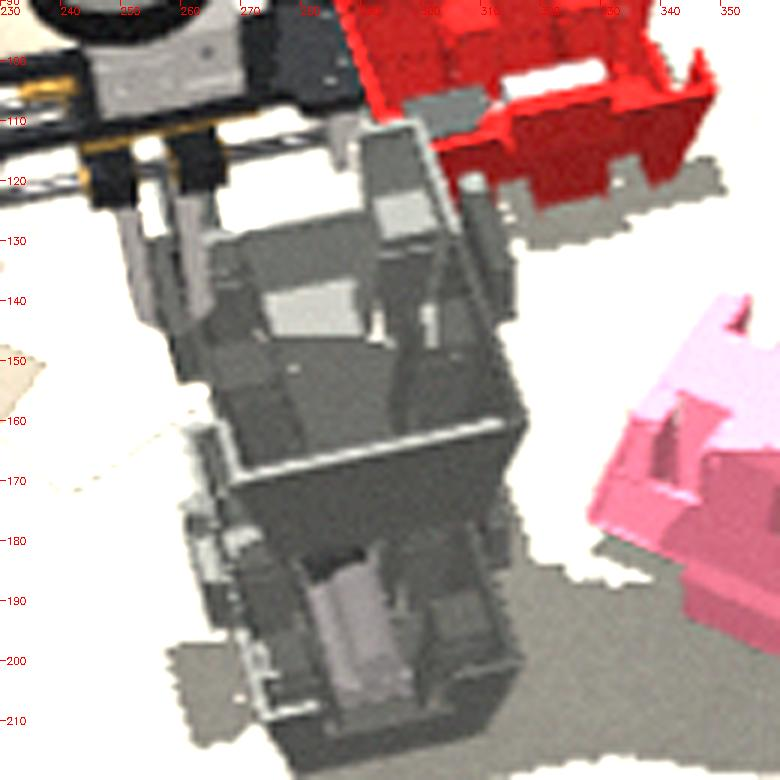

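View pics/c2.png

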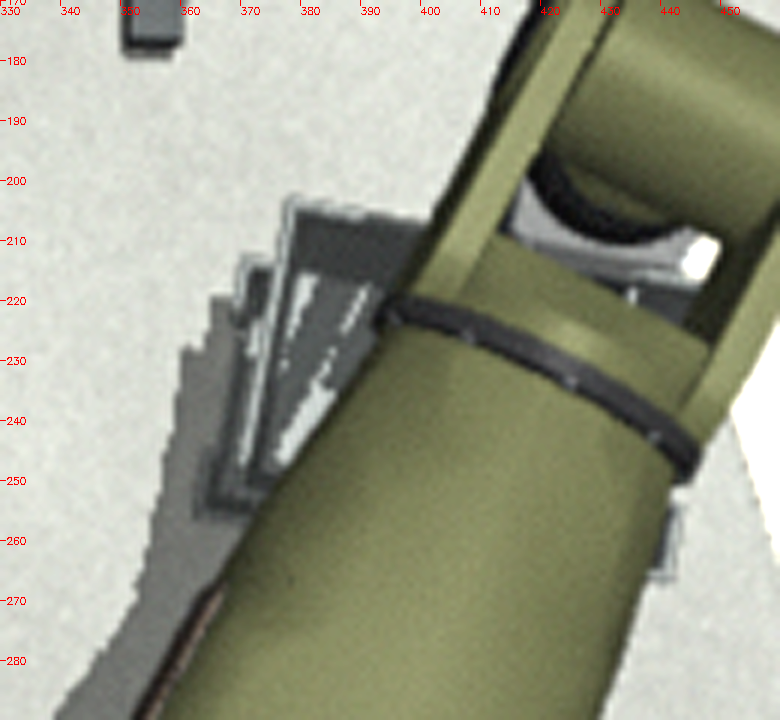

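```bash
python3 -c "
from go import *
from h import *
S,T=load('scene',8),load('top',8)
t=np.array([523.6,-259.4,188.4]);R=rz(d(169.15))
f=lambda x0,y0,X,Y,s=6:(x0+X/s-.42,y0+Y/s-.42)
for l,u,v in(((-66,-96,80),(237,482),(290,196)),((66,-96,80),(526,420),(248,490)),((66,96,80),(415,120),None)):
    e=R@l+t; uu=f(230,90,*u); print('expect',e,'scene',proj(S,e),uu,'top',proj(T,e))
    if v: vv=f(330,170,*v); print('   meas',tri(S,uu,T,vv),vv)
    print('   scene on z',onz(S,uu,e[2]))
"
```

```text
expect [ 606.491 -177.54   268.4  ] scene (np.float64(267.8455293567073), np.float64(168.89113517548313)) (269.08, 169.91333333333333) top (np.float64(378.948801200761), np.float64(202.35335385737048))
   meas (array([ 605.769, -174.224,  267.962]), np.float64(2.4112106837362033)) (377.9133333333333, 202.24666666666667)
   scene on z [ 604.944 -173.054  268.4  ]
expect [ 476.851 -152.692  268.4  ] scene (np.float64(316.91659404033186), np.float64(158.7253516320618)) (317.24666666666667, 159.58) top (np.float64(369.38819537786327), np.float64(251.915465248355))
   meas (array([ 476.958, -155.914,  262.375]), np.float64(4.995563123781045)) (370.9133333333333, 251.2466666666667)
   scene on z [ 477.351 -149.714  268.4  ]
expect [ 440.709 -341.26   268.4  ] scene (np.float64(298.93780062243053), np.float64(107.96651127443806)) (298.74666666666667, 109.58) top (np.float64(442.30533760088815), np.float64(266.82727881453724))
   scene on z [ 443.885 -335.759  268.4  ]
```

Emit:
servo_tool --pt "0.02 0.05 0.7 0 0 0" --pt "0.05 0.1 1.8 0 0 0" --pt "0.08 0.14 3.0 0 0 0" --pt "0.08 0.14 4.2 0 0 0" --pt "0.08 0.14 5.4 0 0 0" --pt "0.08 0.14 6.6 0 0 0" --pt "0.08 0.14 7.8 0 0 0" --pt "0.08 0.14 8.8 0 0 0" --pt "0.08 0.14 9.4 0 0 0" --pt "0.08 0.14 9.7 0 0 0"

```text
clock: 11.73
eef_pos: [596.9, -271.5, 138.6]
eef_rot: [-3.139, -0.001, 1.383]
wrist_force: [-0.4, 0.2, -3.3]
finger_gap: 11.6
```

```bash
python3 -c "
from ov import *
s,p,R=ov(9,'pics/ov9.png',5,150)
Rt=R@G.T; t=p-Rt@[-73,0,47.5]; print('tote est',t,'yaw',np.degrees(np.arctan2(-Rt[0,1],Rt[1,1])),'lean',Rt[:,2])
crop('scene',230,110,120,120,6,'pics/c1.png','pics/scene9.png')"
```

```text
11.7333 [ 596.919 -271.471  138.555] [-0.483  0.564  1.219  0.     1.361 -0.295] [-0.398  0.246 -3.343] [-0.127 -0.15   0.025] 11.560092283078742
tote est [ 525.103 -257.794   91.219] yaw 169.25612867652669 lean [ 0.002 -0.001  1.   ]
```

View pics/c1.png

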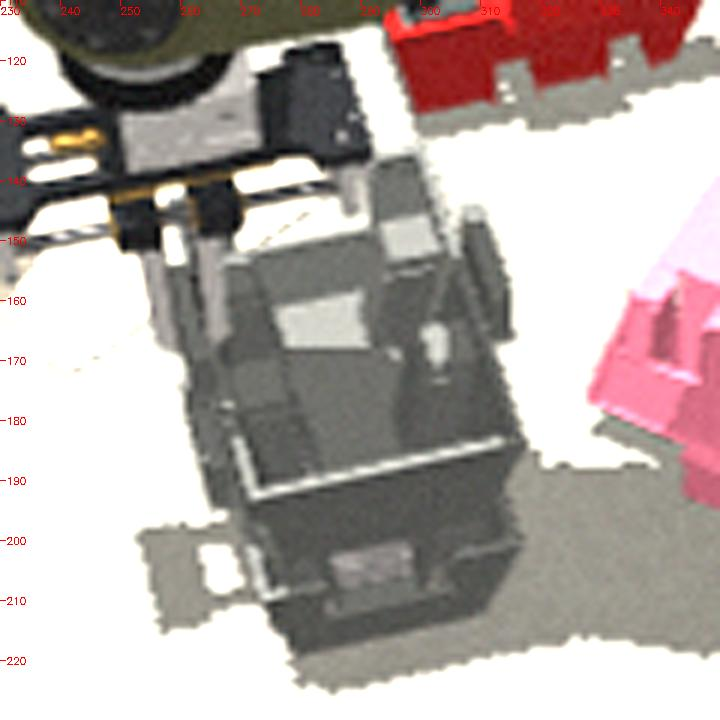

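Aligned over the filled tote: the gap between the rims is even on both sides at scene (245..318, 185..207). Lowering gently.

Emit:
servo_tool --pt "0 0 0.3 0 0 0" --pt "0 0 0.6 0 0 0" --pt "0 0 0.9 0 0 0" --pt "0 0 1.2 0 0 0" --pt "0 0 1.4 0 0 0" --pt "0 0 1.6 0 0 0" --pt "0 0 1.7 0 0 0" --pt "0 0 1.8 0 0 0" --pt "0 0 1.9 0 0 0" --pt "0 0 1.95 0 0 0"

```text
clock: 12.67
eef_pos: [597.2, -271.6, 120.2]
eef_rot: [-3.141, -0.001, 1.383]
wrist_force: [-0.1, 0.9, -3.3]
finger_gap: 11.9
```

Emit:
servo_tool --pt "0 0 0.05 0 0 0" --pt "0 0 0.1 0 0 0" --pt "0 0 0.15 0 0 0" --pt "0 0 0.2 0 0 0" --pt "0 0 0.2 0 0 0" --pt "0 0 0.2 0 0 0" --pt "0 0 0.2 0 0 0" --pt "0 0 0.2 0 0 0" --pt "0 0 0.2 0 0 0" --pt "0 0 0.2 0 0 0"

```text
clock: 13.5
eef_pos: [597.2, -271.6, 118.3]
eef_rot: [-3.141, -0.001, 1.383]
wrist_force: [0.6, -0.8, -2.9]
finger_gap: 11.6
```

Emit:
servo_tool --pt "0 0 0.05 0 0 0" --pt "0 0 0.1 0 0 0" --pt "0 0 0.15 0 0 0" --pt "0 0 0.2 0 0 0" --pt "0 0 0.2 0 0 0" --pt "0 0 0.2 0 0 0" --pt "0 0 0.2 0 0 0" --pt "0 0 0.2 0 0 0" --pt "0 0 0.2 0 0 0" --pt "0 0 0.2 0 0 0"

```text
clock: 14.33
eef_pos: [597.7, -271.8, 117.6]
eef_rot: [3.141, -0.0, 1.383]
wrist_force: [0.4, -0.4, 6.7]
finger_gap: 11.5
```

```bash
python3 -c "
from cell import read_state
s=read_state();print(s['eef_pos'],s['wrist_force'],s['moment'])"
```

```text
[ 597.68259635 -271.78830088  117.5916588 ] [ 0.36508922 -0.37541289  6.6846689 ] [ 0.00797989  0.16323847 -0.05073319]
```

Contact at the expected height: about 10 N, with the estimated underside at 70 mm against a seat height of 68 mm. I'll look before releasing.

```bash
python3 -c "
from ov import *
s,p,R=ov(10,'pics/ov10.png',5,150)
crop('scene',230,110,120,120,6,'pics/c1.png','pics/scene10.png')"
```

```text
14.3333 [ 597.683 -271.788  117.592] [-0.483  0.579  1.244  0.     1.317 -0.295] [ 0.365 -0.375  6.685] [ 0.008  0.163 -0.051] 11.517442020307934
```

View pics/c1.png

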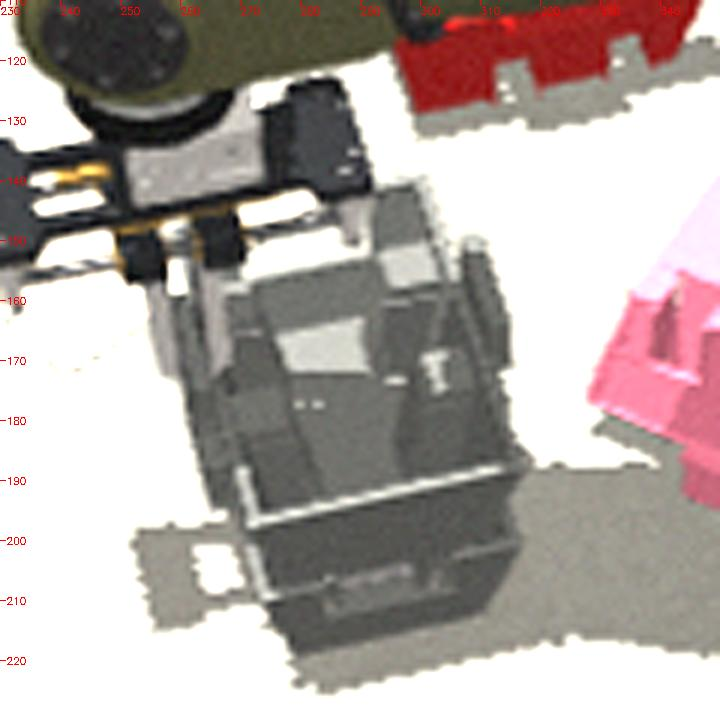

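Emit:
servo_tool --pt "0 0 0 0 0 0" --pt "0 0 0 0 0 0" --pt "0 0 0 0 0 0" --pt "0 0 0 0 0 0" --pt "0 0 0 0 0 0" --pt "0 0 0 0 0 0" --pt "0 0 0 0 0 0" --pt "0 0 0 0 0 0" --pt "0 0 0 0 0 0" --pt "0 0 0 0 0 0" --gripper 4

```text
clock: 15.27
eef_pos: [597.2, -271.6, 116.3]
eef_rot: [-3.14, -0.001, 1.383]
wrist_force: [-0.1, 0.6, 0.2]
finger_gap: 39.8
```

Emit:
servo_tool --pt "0 0 -0.3 0 0 0" --pt "0 0 -0.8 0 0 0" --pt "0 0 -1.5 0 0 0" --pt "0 0 -2.5 0 0 0" --pt "0 0 -3.5 0 0 0" --pt "0 0 -5 0 0 0" --pt "0 0 -7 0 0 0" --pt "0 0 -9 0 0 0" --pt "0 0 -11 0 0 0" --pt "0 0 -12 0 0 0"

```text
clock: 16.1
eef_pos: [597.8, -271.9, 240.2]
eef_rot: [3.139, 0.001, 1.383]
wrist_force: [-0.9, -0.6, 1.0]
finger_gap: 40.1
```

```bash
python3 -c "
from ov import *
from kin import ik
s,p,R=ov(11,'pics/ov11.png',5,150)
# retreat: to the left toward (350,150)
P=np.array([430,60,260.]);print(R.T@(P-p)/10, ik(P,R,s['joints']))
crop('scene',230,110,120,120,6,'pics/c1.png','pics/scene11.png')"
```

```text
16.1 [ 597.799 -271.912  240.178] [-0.483  0.511  1.066  0.     1.561 -0.295] [-0.893 -0.579  0.961] [-0.114  0.108  0.012] 40.08582199420868
[ 29.481 -22.666  -2.064] (array([ 0.055, -0.025,  1.679, -0.001,  1.484,  0.243]), np.float64(1.8203138552053133e-10))
```

View pics/c1.png

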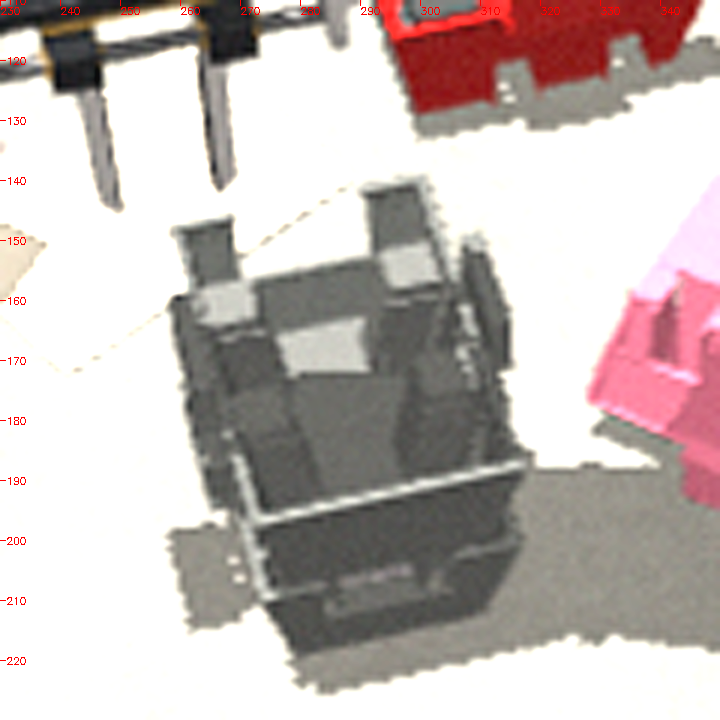

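Emit:
servo_tool --pt "1 -0.8 -1 0 0 0" --pt "3 -2.3 -2 0 0 0" --pt "5.5 -4.2 -2 0 0 0" --pt "8 -6.2 -2 0 0 0" --pt "10.5 -8.1 -2 0 0 0" --pt "13 -10 -2 0 0 0" --pt "15.5 -12 -2 0 0 0" --pt "18 -13.9 -2 0 0 0" --pt "20.5 -15.8 -2 0 0 0" --pt "23 -17.7 -2 0 0 0"

```text
clock: 17.03
eef_pos: [465.0, -11.5, 255.5]
eef_rot: [-3.139, -0.001, 1.383]
wrist_force: [-0.5, -0.1, -0.2]
finger_gap: 40.1
```

Emit:
servo_tool --pt "2 -1.5 0 0 0 0" --pt "4 -3 0 0 0 0" --pt "5.5 -4.3 0 0 0 0" --pt "6.5 -5 0 0 0 0" --pt "6.5 -5 0 0 0 0" --pt "6.5 -5 0 0 0 0" --pt "6.5 -5 0 0 0 0" --pt "6.5 -5 0 0 0 0" --pt "6.5 -5 0 0 0 0" --pt "6.5 -5 0 0 0 0"

```text
clock: 17.87
eef_pos: [429.4, 60.0, 256.5]
eef_rot: [-3.14, -0.001, 1.383]
wrist_force: [-0.2, -0.4, -0.2]
finger_gap: 40.1
```

```bash
python3 -c "
from ov import *
s,p,R=ov(12,'pics/ov12.png')
crop('scene',240,120,100,110,7,'pics/d1.png','pics/scene12.png')
crop('top',350,185,100,95,7,'pics/d2.png','pics/top12.png')"
```

```text
17.8667 [429.403  60.01  256.535] [ 0.054 -0.022  1.685  0.001  1.48   0.242] [-0.234 -0.364 -0.202] [-0.019  0.051  0.05 ] 40.119760665069045
```

View pics/d1.png

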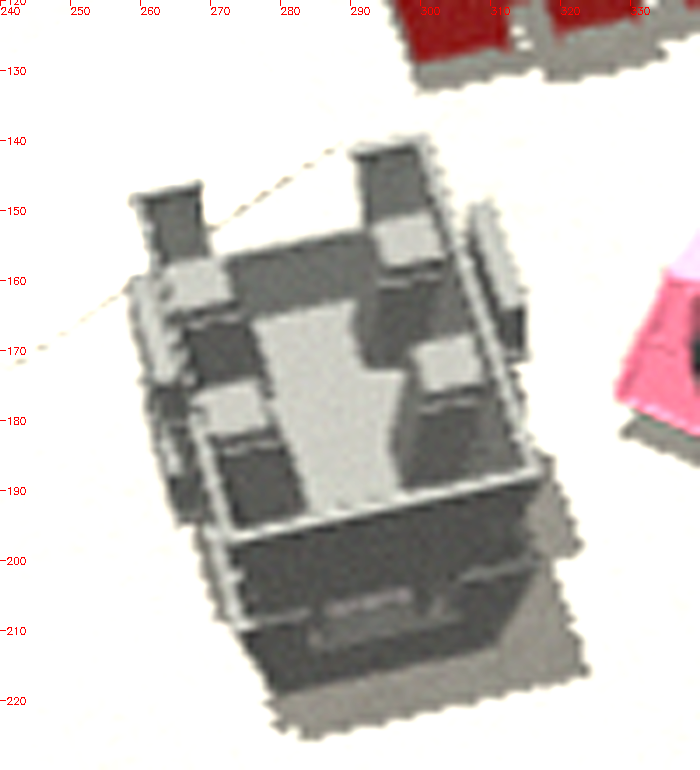

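View pics/d2.png

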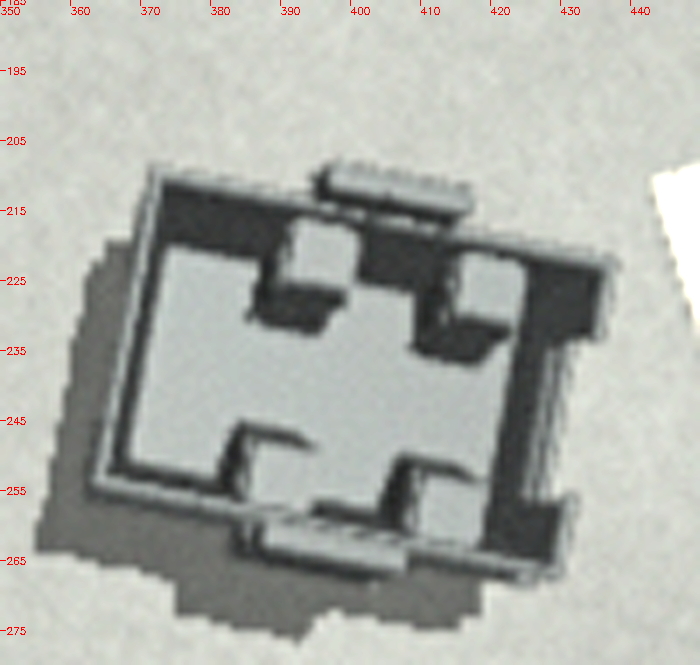

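View pics/top12.png

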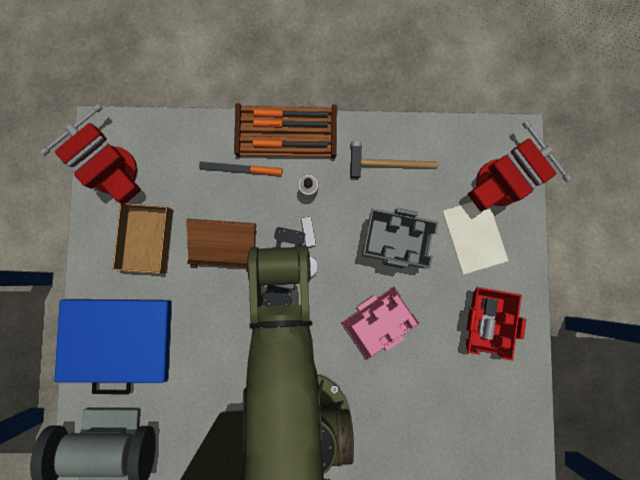

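Scoops point opposite ways. Next I measure the seat from rim corners: d1 corners (232,540), (545,468), (425,138), (133,197) and d2 corners (152,165), (95,487), (560,577), (615,262).

```bash
python3 -c "
from h import *
np.set_printoptions(precision=1,suppress=True)
S,T=load('scene',12),load('top',12)
a=lambda X,Y:(240+X/7-.43,120+Y/7-.43); b=lambda X,Y:(350+X/7-.43,185+Y/7-.43)
L=[((232,542),(152,165)),((545,468),(93,487)),((425,136),(560,580)),((133,197),(618,260))]
P=[]
for u,v in L:
    p,e=tri(S,a(*u),T,b(*v));P.append(p);print(p,e)
P=np.array(P);print('mean',P.mean(0),'tilt deg y',np.degrees((P[:2,2].mean()-P[2:,2].mean())/192),'x',np.degrees((P[[0,3],2].mean()-P[[1,2],2].mean())/132))
y=(P[2]+P[3]-P[0]-P[1])/2;print('yaw of +y dir',np.degrees(np.arctan2(-y[0],y[1])))
# filled tote drift
f=lambda X,Y:(250+X/9-.45,145+Y/9-.45)
print('lower rim corner was',f(215,585),'now',a(240,630),'; right was',f(598,497),'now',a(550,560))
o=[cv2.imread(f'pics/top{k}.png') for k in(0,12)]
"
```

```text
[ 606.9 -171.   153. ] 3.428653870403949
[ 477.  -147.9  153.8] 0.875996799012492
[ 442.  -337.6  146.3] 1.2816314156762911
[ 571.3 -362.2  145.8] 4.1924052199484905
mean [ 524.3 -254.6  149.7] tilt deg y 2.2001164374366633 x -0.27488752204148637
yaw of +y dir 169.50126639985908
lower rim corner was (273.4388888888889, 209.55) now (273.85571428571427, 209.57) ; right was (315.99444444444447, 199.77222222222224) now (318.14142857142855, 199.57)
```

The 2.2° apparent end-to-end tilt is near the noise, since 1 px is about 3-4 mm of height. I'll check it with sharper edge points.

```bash
python3 -c "
from ov import *
from h import *
for n in('scene','top'):
    c=camera(n);pickle.dump(c,open(f'{n}13.pkl','wb'));cv2.imwrite(f'pics/{n}13.png',c['pixels'][:,:,::-1])
    yaw=d(169.3);out=[]
    base=rz(yaw)
    lo=rz(d(-10.7))
    im=c['pixels'][:,:,::-1]
    x,y,w=(245,130,95) if n=='scene' else (355,198,90)
    S=8 if n=='scene' else 8
    cr=cv2.resize(im[y:y+w,x:x+w],None,fx=S,fy=S,interpolation=cv2.INTER_CUBIC);cr=cv2.convertScaleAbs(cr,alpha=1.5,beta=10)
    pt=lambda P:tuple(int((v-o+.5)*S) for v,o in zip(proj(c,P),(x,y)))
    for R,t,col in((base,np.array([525,-256,68.]),(0,0,255)),(lo,np.array([525.5,-257.8,0.]),(0,255,0))):
        for q in((66,96,80),(66,-96,80),(-66,-96,80),(-66,96,80)):
            cv2.circle(cr,pt(R@q+t),3,col,-1)
        for q in((79,30,108),(79,-30,108),(-79,30,108),(-79,-30,108)): cv2.circle(cr,pt(R@q+t),3,(255,0,255),-1)
    cv2.imwrite(f'pics/e_{n}.png',cr[:600])
"
```

```text
(no output)
```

View pics/e_scene.png

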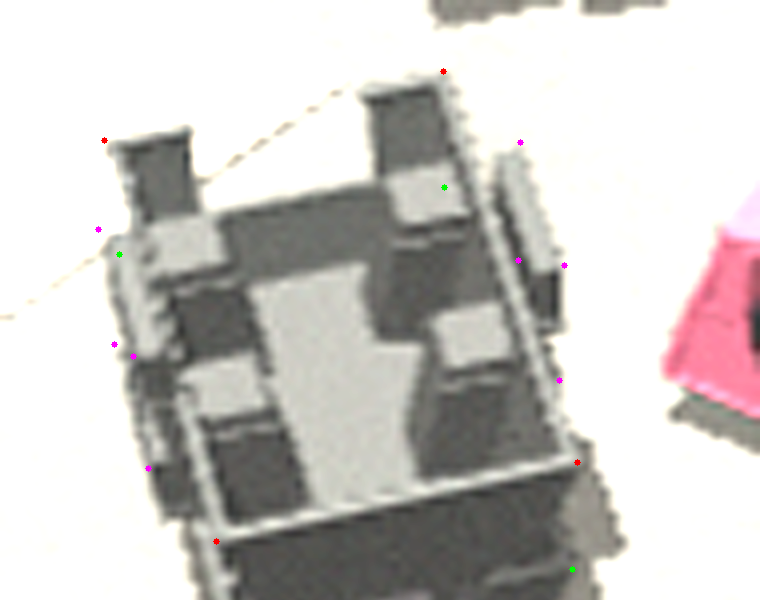

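View pics/e_top.png

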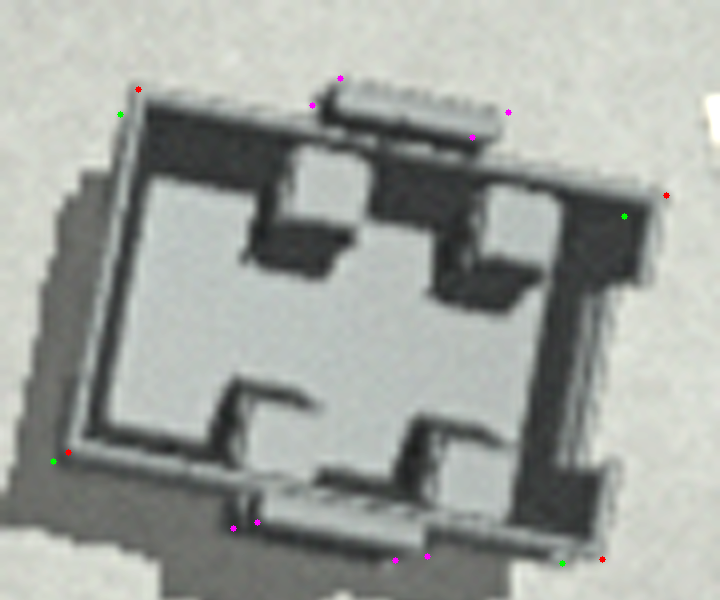

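```bash
cat > edge.py <<'E'
from go import *
from h import *
from scipy.ndimage import map_coordinates
from scipy.optimize import least_squares
def run(k,R,t,stub,sgn,scene_edges):
    res={}
    for n in("scene","top"):
        c=load(n,k);g=cv2.cvtColor(c["pixels"],cv2.COLOR_RGB2GRAY).astype(float)
        E={"x+":((62,-85,80),(62,85,80)),"x-":((-62,-85,80),(-62,85,80)),"yc":((-55,-92,80),(55,-92,80))}
        if stub: E["s+"]=((40,92,80),(60,92,80));E["s-"]=((-60,92,80),(-40,92,80))
        lines={}
        for nm,(a,b) in E.items():
            a=np.array(a,float);b=np.array(b,float);sg=1
            if nm=="yc" and n=="scene" and scene_edges: a[1]=b[1]=-96;sg=1
            out=np.array({"x+":(4,0,0),"x-":(-4,0,0),"yc":(0,-4,0),"s+":(0,4,0),"s-":(0,4,0)}[nm],float)
            if nm=="yc" and n=="scene" and scene_edges: out=-out
            offs=[];
            for f in np.linspace(0,1,30):
                q=a+(b-a)*f; u=np.array(proj(c,R@q+t)); v=np.array(proj(c,R@(q+out)+t)); nn=(v-u)
                e=np.array(proj(c,R@b+t))-np.array(proj(c,R@a+t)); e/=np.linalg.norm(e); m=np.array([-e[1],e[0]]); m*=np.sign(m@nn)
                s=np.arange(-3,3.01,.1); pr=map_coordinates(g,[u[1]+s*m[1],u[0]+s*m[0]],order=1)
                gr=np.gradient(np.convolve(np.pad(pr,4,'edge'),np.ones(9)/9,'valid')); i=gr.argmax()
                if gr[i]>1.0 and 2<i<len(s)-3: offs.append((f,s[i]))
            o=np.array(offs) if offs else np.zeros((0,2))
            md=np.median(o[:,1]) if len(o) else np.nan
            lines[nm]=(len(o),round(float(md),2), round(float(np.std(o[:,1])),2) if len(o) else None)
        print(n,lines)
if __name__=="__main__":
    print("after (level model 525,-256,68)"); run(13,rz(d(169.3)),np.array([525,-256,68.]),True,1,True)
    print("before, filled"); run(0,rz(d(-10.7)),np.array([525.5,-257.8,0.]),True,1,False)
    # sensitivities: px normal offset of each edge per mm z
    for n in("scene","top"):
        c=load(n,13);R=rz(d(169.3));t=np.array([525,-256,68.])
        for nm,q in{"x+":(62,0,80),"x-":(-62,0,80),"yc":(0,-94,80),"s":(0,92,80)}.items():
            q=np.array(q,float);u0=np.array(proj(c,R@q+t));print(n,nm,"dz",np.array(proj(c,R@q+t+[0,0,5]))-u0,"dy_local",np.array(proj(c,R@(q+[0,5,0])+t))-u0)
E
python3 edge.py
```

```text
after (level model 525,-256,68)
scene {'x+': (30, 0.0, 0.81), 'x-': (26, 0.45, 1.06), 'yc': (30, -0.1, 0.26), 's+': (30, -0.1, 0.29), 's-': (30, 0.6, 0.55)}
top {'x+': (24, -0.35, 0.64), 'x-': (29, 0.1, 0.31), 'yc': (30, 0.1, 0.53), 's+': (30, -0.3, 0.23), 's-': (30, -0.25, 0.26)}
before, filled
scene {'x+': (30, -0.55, 1.17), 'x-': (30, 0.2, 0.29), 'yc': (30, 0.45, 0.27), 's+': (30, -0.95, 0.24), 's-': (30, -0.8, 0.21)}
top {'x+': (30, 0.05, 1.25), 'x-': (25, 0.0, 0.64), 'yc': (30, 0.65, 0.26), 's+': (30, -0.75, 0.28), 's-': (30, -0.6, 0.47)}
scene x+ dz [-0.018 -1.104] dy_local [-0.434 -1.27 ]
scene x- dz [-0.153 -1.091] dy_local [-0.367 -1.302]
scene yc dz [-0.061 -1.051] dy_local [-0.429 -1.376]
scene s dz [-0.104 -1.135] dy_local [-0.376 -1.206]
top x+ dz [ 0.312 -0.079] dy_local [1.736 0.35 ]
top x- dz [ 0.337 -0.23 ] dy_local [1.72  0.347]
top yc dz [ 0.209 -0.178] dy_local [1.728 0.349]
top s dz [ 0.438 -0.132] dy_local [1.728 0.349]
```

Edge points from both views match a level tote at the seat height (68 mm): residuals are at most 0.6 px at the two ends, which is about 2 mm, or 0.6° of tilt. The bystanders are unmoved in the top view, so I'm handing in.

```bash
python3 -c "
from cell import *
import cv2,numpy as np
a=cv2.imread('pics/top0.png');b=camera('top')['pixels'][:,:,::-1]
for n,(x,y,w,h) in {'hammer':(345,140,95,40),'bottle':(295,172,28,30),'file':(195,158,92,20),'pink':(340,285,80,75),'red':(462,285,65,78)}.items():
    print(n,np.abs(a[y:y+h,x:x+w].astype(int)-b[y:y+h,x:x+w]).mean().round(1))
s=read_state();print(s['clock'],s['wrist_force']);print(sign_off())"
```

```text
hammer 2.7
bottle 2.7
file 2.6
pink 2.8
red 2.6
18.1167 [-0.88615561  0.33653937 -0.65221984]
the job is handed in; nothing more can be done
None
```

The empty grey tote is now stacked on the filled one, with its scooped end pointing opposite to the filled tote's. I handed the job in at 18.1 s of the 46 s allowed.

**What I did:** I gripped the empty tote by ear b and lifted it off the stand. I levelled it while turning it clockwise about 187°, then lowered it until it touched with about 10 N. I then released it and backed away.

**Failed grasp:** The first attempt closed on air. Both cameras showed the real fingertips about 38 mm behind the reported TCP. I went deeper by that amount and the second attempt held, with an 11.5 mm gap on the 12 mm ear.

**Last checks:**
- **Seat height:** edge measurements from both views fit the tote's underside at about 68 mm, which is the ledge height.
- **Level:** the edge measurements put the tilt at about 0.6° or less. Corners picked by eye had suggested 2.2°, but I trusted the edges because one pixel is several mm of height here.
- **Filled tote:** the rim corner I compared cleanly stayed within about 0.5 px. The other read about 2 px (roughly 5 mm) off in a by-eye pick that I did not recheck.
- **Other things:** the hammer, bottle, file, and pink and red look-alikes differ from the first image only by picture noise. I checked the carton only by eye. The arm hid part of the stock and jar, which are fixed to the bench.

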